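# Nest the V tray on the portion scale and tare it to zero

### The job

Lift the empty white V tray out of its wooden drying cradle and nest it in the steel V saddle on top of the blue portion scale: bedded on both legs along the whole V and centred end to end, set down gently so that the saddle is never pushed down more than 15 mm. Let go of it, then tare the scale: turn the black knob in the middle of the sloping dial until the red zero mark lies exactly under the tip of the pointer. Leave everything else on the table where it is.

Things in the scene. Friction and masses are not known exactly. Their poses are not given: they have to be found in the camera images.
- tray_mid (a point): Loose white plastic V tray: 90-degree angle section 190 mm long, V-up, ends open, 0.25 kg, 8 mm thick; legs at 45 degrees, 60 mm wide outside, each ending in an upright lip; 85 mm over the lips, 75 mm high. The point is mid-length, half-way up (37 mm above the outside bottom edge, in the V). y along the tray, z up, x across, away from the robot. Bottom edge starts 45 mm above the table.
- near_lip (a point): Middle of the top edge of the tray's upright lip nearest the robot (mid-length, mid-thickness). The lip, 8 mm thick, drops straight down from here to the sloping leg, 29 mm inside the V, 33 mm outside; nothing stands beside it or under it for 40 mm either side of this point, in the cradle or in the saddle (the cradle's two end boards are 98 mm apart): a place to pinch it, one finger inside the V, one outside.
- saddle_v (a point): Scale's load saddle: steel 90-degree angle section, V-upward, 120 mm long, legs 32 mm. The point is mid-length on the inside bottom edge, about 190 mm above the table. y along the V, z up, x horizontal, away from the dial. Nested, the tray's outside bottom edge lies on this line with tray_mid 37 mm above the point; the tray overhangs 35 mm at each end.
- saddle (a joint): How far the saddle has sunk under load, m: 0 when empty, 20 mm at the stop. It rides on a spring of 736 N/m (about 3.3 mm for the tray).
- tare_knob (a point): Black fluted round tare knob, 36 mm diameter, 30 mm high, in the middle of the dial. The point is on its axis, 22 mm above the lens it stands on. Knob, lens, bezel ring (134 mm) and dial card turn together on this axis. z points out of the dial, leaning 30 degrees from vertical to the front of the scale (towards the robot); x points to the zero mark. It stays where left (friction 0.05 N m).
- dial (a joint): Angle of the dial and knob, rad: 0 when the zero mark is at twelve o'clock (straight up the slope), growing clockwise as seen looking at the dial.
- pointer (a joint): Angle of the black pointer under the lens, rad: 0 at twelve o'clock with the saddle empty, growing clockwise as seen looking at the dial, one turn for 1.5 kg; it moves by itself with the load. Same zero and sense as the dial angle: the scale reads zero when the two are equal.
- pointer_tip (a point): Outer end of the pointer, 50 mm from the dial's axis, under the lens.
- zero_mark (a point): Point on the red zero bar (18 mm long, 7 mm wide) of the dial card, 50 mm from the dial's axis. The pointer tip lies on it when the scale reads zero.
- weight: Bystander: brass check weight, 42 mm in diameter, 60 mm high, standing beyond the knife. Origin at the middle of its underside.
- knife: Bystander: cheese knife with a black handle, 245 mm long, 18 mm high, lying on the table. Origin where blade and handle meet.
- ramekin: Bystander: small white bowl, 72 mm across, 45 mm high. Origin at the middle of its underside.
- jar: Bystander: amber glass jar with a steel lid, 72 mm in diameter, 95 mm high. Origin at the middle of its underside.
- mill: Bystander: dark wooden pepper mill, 60 mm in diameter, 180 mm high. Origin at the middle of its underside.
Not all that is in view belongs to the job. Leave any purple or yellow look-alike of the part that bears tray_mid alone.

How it is judged:
By the outcome, as a careful person would: the job done as asked, in the order asked, and still so for the second after the job is handed in, with the robot touching nothing.
It also fails if it takes over 58 s, if anything falls off the work surface, if the arm or the gripper's body presses on something with over 40 N, if the wrist force passes 120 N, or if a joint passes its speed limit or range.

### The arm

A 7-joint arm with a two-finger parallel gripper is mounted at the origin on the work surface. World frame = base frame: x ahead of the robot, y to its left, z up, the work surface at z = 0. Lengths are in m, angles in rad, forces in N, time in s.
With the tool pointing down it reaches from about 0.35 to 0.9 m from the base axis. Payload 8.1 kg.
Tool frame: the origin (TCP) lies at the very end of the fingers, on their centre line; the grasp point (between the pads) lies 19 mm behind it (grasp_offset is the distance from the TCP to the grasp point, in m); z points along the fingers, y is the line along which they close (so a half turn about z gives the same grasp; the last joint's range is limited). The gripper opens to 92 mm and grips with 3 to 60 N. Pads are 19 mm wide; open, the fingers measure 130 mm over their backs; the gripper's body (75 mm by 190 mm) begins 47 mm behind the grasp point.
Start: joints at [1.171, 0.434, 0.025, 1.573, -0.012, 1.134, -0.075], TCP at [0.183, -0.598, 0.227] pointing down, gripper open.
Joint ranges: [-2.62, 2.62], [-0.44, 2.09], [-1.27, 1.32], [0.08, 2.57], [-1.32, 4.46], [0.12, 2], [-2.74, 2.74]. Speed limits (rad/s): [2.22, 2.22, 3.01, 3.01, 3.14, 3.14, 3.14].

### API

Orientations are given as a rotation vector (axis times angle).
In Python, from cell import observe, get_image, camera_params, sign_off, silhouettes, grasp_offset gives the robot as it stands. The module is installed in compiled form; this text tells all that it offers.
- The arm moves only by the tool jog_arm, never from a script. Its argument "motion" is a list that holds one entry, the list of rows, each a list of 7 numbers: the shift along the tool's x, y, z in m, then the turn, a rotation vector about the tool's x, y, z in rad, then the closure, from -1 (fully open) to 1 (shut), so that 0 is half open. In form: [[[dx, dy, dz, wx, wy, wz, hand], ...]]. A call has 1 to 10 rows; each row is the pose to reach, as a shift and turn from the pose commanded when the call began, along the tool's axes at that moment; what a row does not reach only later rows make up. A row lasts 1/12 s, in which the tool goes at most 41.7 mm and 7.16 degrees, less where a joint would pass 70% of its speed; a pose out of reach is approached as far as the arm can. A call with a gripper value outside its range is refused whole. The fingers move at their own pace and stop on an object; "force" is the grip in N (left out, the last holds). Time passes only in rows, so rows that repeat a pose let the fingers close. It gives the time, the measured TCP pose, the force, the opening and the grip force at its end, in the units of the state.
- observe(): the state, without advancing time (a new reading comes with each control period).
- get_image(name): name is "side" or "top" or "wrist"; returns the picture (400x640x3 uint8, red, green, blue); there is no depth.
- camera_params(name): a dict with "vertical_fov" (degrees; the focal length in pixels is half the picture's height over the tangent of half this angle, whatever the lens; pixels are square), "cx", "cy" (the principal point, pixels), "T" (4x4, takes a point from camera to world coordinates). Camera axes: x right, y down, z forward; pixel columns grow to the right and rows downward; lengths in m; the calibration is good to about 2 mm. A picture is of the moment at which its call begins: read the wrist's pose just before it. camera_params takes no time and is no camera call; for the wrist camera it gives the pose at the moment of the call.
- sign_off(): hands the job in; it is judged then, once.
Trained networks look in the newest picture that a camera, given by its name, has taken for a name from the list of things; names that differ only in an ending like _2 or _b are one class to them, and where a whole thing is asked for, a point or a joint stands for the part that bears it (a point fixed in the world has none). Each returns a list of dicts, best first, with "p" (0 to 1); they miss things now and then, are a little off and sometimes report something else, mostly with a low value. They report only what shows in the picture. A call takes as long as a camera call. They do not tell look-alikes from the thing itself.
- silhouettes(query, camera): "mask" (400x640 bool, what is visible of it) and "pixel" ([column, row] in pixels, amid what is visible of it).
The state is a dict: "clock": time; "joints": joint angles; "dq": joint speeds; "joint_efforts": joint torques, N m; "position": TCP position; "ee_rot": TCP orientation; "force": force on the tool from outside, world axes, zero at the start; "ft_torque": the same for the moment, N m; "width": opening from 0.0 (shut) to 1.0 (fully open); "gripper_force": force on a finger pad.
Only numpy, scipy, OpenCV 4.12 (cv2) and the standard library are available. Lean on these libraries where they do the work, as an engineer would, in place of code of your own. Each camera call takes 0.05 s, during which the arm holds its last target. There are 200 camera calls.

## Working session

There is one attempt and no reset: what is moved stays moved. The work goes in short steps, Python scripts to look and compute and a tool call to move; the robot and the scene stay as the last step left them, time stands still between calls to the robot, and variables do not carry over. Pictures are saved under pics/ and viewed, at most 10 in all, crops included, and the job is handed in when it is done.

Besides the shell and the picture viewer there is one more tool, called after "Request:" as name(argument=value, ...) on one line, values as JSON. jog_arm: Moves the arm, as the interface text tells. Its arguments: {"type":"object","properties":{"motion":{"type":"array"},"force":{"type":"number"}},"required":["motion"]}

```bash
mkdir -p pics; cat > h.py <<'E'
import numpy as np, cv2
from cell import *
from scipy.spatial.transform import Rotation as R
def save(name,fn,crop=None,scale=1):
    im=get_image(name)
    o=im
    if crop: o=im[crop[1]:crop[3],crop[0]:crop[2]]
    o=cv2.resize(o,None,fx=scale,fy=scale,interpolation=cv2.INTER_CUBIC)
    cv2.imwrite('pics/'+fn,cv2.cvtColor(o,cv2.COLOR_RGB2BGR)); return im
def ray(name,px,P=None):
    P=P or camera_params(name); f=200/np.tan(np.radians(P['vertical_fov'])/2)
    d=np.array([(px[0]-P['cx'])/f,(px[1]-P['cy'])/f,1]); T=np.array(P['T'])
    return T[:3,3],T[:3,:3]@d
def onz(name,px,z,P=None):
    o,d=ray(name,px,P); return o+d*(z-o[2])/d[2]
def proj(name,X,P=None):
    P=P or camera_params(name); f=200/np.tan(np.radians(P['vertical_fov'])/2)
    T=np.array(P['T']); c=T[:3,:3].T@(np.array(X)-T[:3,3]); return np.array([P['cx']+f*c[0]/c[2],P['cy']+f*c[1]/c[2]])
def tri(a,b):
    (o1,d1),(o2,d2)=a,b; d1=d1/np.linalg.norm(d1);d2=d2/np.linalg.norm(d2)
    s=np.linalg.lstsq(np.c_[d1,-d2],o2-o1,rcond=None)[0]
    p,q=o1+s[0]*d1,o2+s[1]*d2; return (p+q)/2,np.linalg.norm(p-q)
E
python3 - <<'E'
from h import *
np.set_printoptions(precision=4,suppress=True)
print(observe()); print(grasp_offset)
a=save('side','side0.png');b=save('top','top0.png')
cv2.imwrite('pics/both0.png',cv2.cvtColor(np.vstack([a,b]),cv2.COLOR_RGB2BGR))
for n in ['side','top']:
    P=camera_params(n);print(n,P)
    for q in ['tray_mid','near_lip','saddle_v','tare_knob','pointer_tip','zero_mark','weight','knife','ramekin','jar','mill']:
        print(n,q,[(np.round(s['pixel'],1).tolist(),round(s['p'],2),int(s['mask'].sum())) for s in silhouettes(q,n)])
E
```

```text
{'clock': 0.0, 'joints': array([ 1.1714,  0.4352,  0.025 ,  1.5741, -0.0116,  1.134 , -0.0751]), 'dq': array([-0.0006,  0.0017,  0.0016,  0.0002,  0.0001, -0.    , -0.0017]), 'joint_efforts': array([ -0.0013, -66.7877,   0.9852, -31.447 ,  -0.0603,   0.0424,
         0.0001]), 'position': array([ 0.1826, -0.5972,  0.226 ]), 'ee_rot': array([-3.1056, -0.4642,  0.0006]), 'force': array([-0.0752, -0.0654,  0.0182]), 'ft_torque': array([-0.0088, -0.0273, -0.0293]), 'gripper_force': 0.0, 'width': 0.9990373670885765}
0.0188
side {'vertical_fov': 45.10206848229569, 'cx': 323.29259797941995, 'cy': 196.37710661726712, 'T': array([[ 0.9961, -0.0627,  0.0625,  0.3964],
       [-0.0884, -0.7406,  0.6661, -0.779 ],
       [ 0.0045, -0.6691, -0.7432,  1.0397],
       [ 0.    ,  0.    ,  0.    ,  1.    ]])}
side tray_mid [([405.1, 285.4], 0.97, 2870), ([208.9, 353.1], 0.85, 3836), ([311.2, 313.4], 0.79, 3038), ([264.8, 179.4], 0.69, 2028)]
side near_lip [([406.1, 281.1], 0.88, 2976), ([267.7, 179.3], 0.79, 1994), ([207.8, 350.0], 0.71, 3936), ([307.4, 316.8], 0.64, 3236), ([308.4, 117.8], 0.62, 777
[... 678 characters left out ...]
y_mid [([378.0, 136.4], 0.96, 1825), ([249.0, 242.0], 0.94, 1722), ([392.5, 211.6], 0.87, 1655), ([414.5, 286.6], 0.82, 1667)]
top near_lip [([376.6, 136.9], 0.72, 1915), ([415.3, 284.8], 0.71, 1648), ([248.8, 245.9], 0.69, 1684), ([307.6, 112.7], 0.67, 376), ([393.3, 211.9], 0.62, 1526)]
top saddle_v [([233.1, 121.1], 0.83, 771)]
top tare_knob [([235.2, 170.9], 0.59, 1419)]
top pointer_tip []
top zero_mark [([230.3, 167.3], 0.76, 1309)]
top weight [([314.0, 138.4], 0.59, 140)]
top knife [([310.0, 185.8], 0.92, 302), ([235.2, 169.9], 0.19, 1401)]
top ramekin [([306.8, 113.2], 0.7, 349)]
top jar [([448.4, 197.8], 0.96, 562)]
top mill [([176.0, 206.2], 0.78, 507), ([235.0, 170.1], 0.43, 1398)]
```

View pics/side0.png

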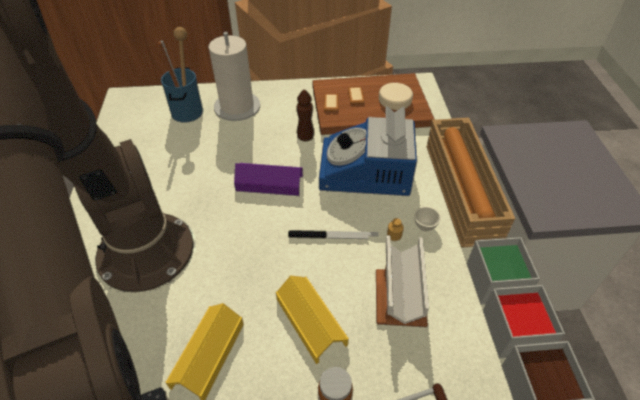

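View pics/top0.png

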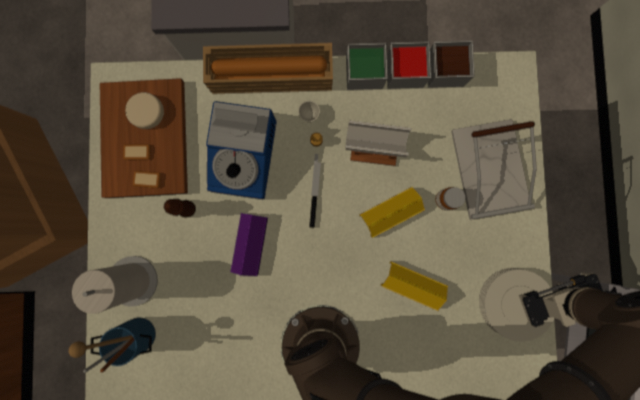

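Candidates for the tray: white at top (378,137)/side (405,282), yellow at top (393,212) and (415,286), purple at top (249,243). By the description it is the white one, in the wooden cradle. Scale at top (240,150), saddle about (240,120).

```bash
python3 - <<'E'
from h import *
np.set_printoptions(precision=4,suppress=True)
a=get_image('side');b=get_image('top')
c=lambda im,x0,y0,x1,y1,s:cv2.resize(im[y0:y1,x0:x1],None,fx=s,fy=s,interpolation=cv2.INTER_CUBIC)
A=np.hstack([c(b,195,90,295,210,4),c(b,330,100,430,220,4)])[:, :]
cv2.imwrite('pics/crops_top.png',cv2.cvtColor(A[:480],cv2.COLOR_RGB2BGR))
B=np.hstack([c(a,310,70,440,200,3),c(a,340,210,470,340,3)])
cv2.imwrite('pics/crops_side.png',cv2.cvtColor(B,cv2.COLOR_RGB2BGR))
for n,z in (('top',.12),('side',.12)):
    s=silhouettes('tray_mid',n)[0]; r=cv2.minAreaRect(np.argwhere(s['mask'])[:,::-1].astype(np.float32))
    print(n,s['pixel'],r,cv2.boxPoints(r)); print(np.array([onz(n,p,z) for p in cv2.boxPoints(r)]))
E
```

```text
top [251.5, 241.9] ((248.81443786621094, 245.37245178222656), (28.579360961914062, 62.21155548095703), 10.539183616638184) [[229.0763 273.3398]
 [240.4553 212.1777]
 [268.5526 217.4051]
 [257.1736 278.5672]]
[[0.2459 0.2648 0.12  ]
 [0.4251 0.2292 0.12  ]
 [0.4074 0.1457 0.12  ]
 [0.2285 0.1822 0.12  ]]
side [406.5, 284.8] ((406.44366455078125, 278.6481628417969), (86.75804901123047, 41.214237213134766), 87.61405944824219) [[384.0485 236.1646]
 [425.2271 234.4489]
 [428.8388 321.1317]
 [387.6603 322.8475]]
[[ 0.6073 -0.0945  0.12  ]
 [ 0.7068 -0.0978  0.12  ]
 [ 0.6622 -0.322   0.12  ]
 [ 0.5758 -0.3184  0.12  ]]
```

View pics/crops_top.png

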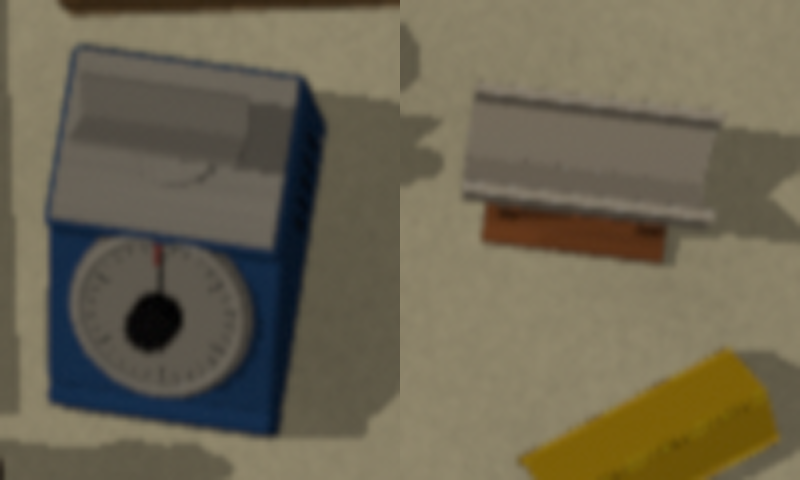

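View pics/crops_side.png

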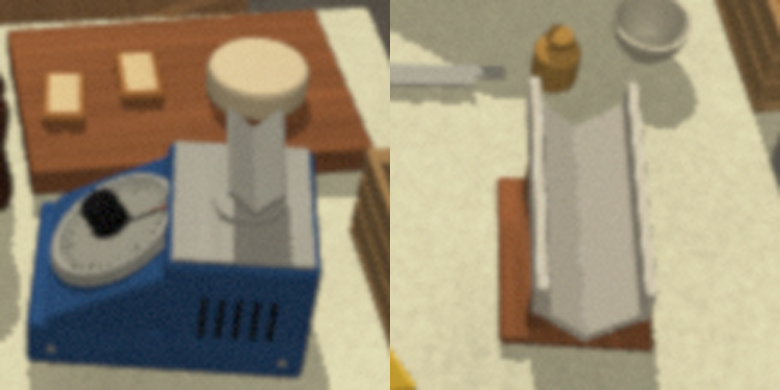

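The crops confirm the white tray (V-up, over the brown cradle board). Its near lip runs top (346,149)–(408,154.5). The saddle V is at about top (215–257, 107–130), and the zero mark is near twelve o'clock.

```bash
cat >> h.py <<'E'
def shift(pos,Rm,s=None):
    "tool-frame shift/turn from measured pose to goal"
    s=s or observe(); R0=R.from_rotvec(s['ee_rot'])
    return R0.inv().apply(np.array(pos)-s['position']),(R0.inv()*R.from_matrix(Rm)).as_rotvec()
def down(yaw): # tool z down, tool y at angle yaw in world xy
    y=np.array([np.cos(yaw),np.sin(yaw),0]); z=np.array([0,0,-1.]); return np.c_[np.cross(y,z),y,z]
E
python3 - <<'E'
from h import *
np.set_printoptions(precision=4,suppress=True)
for n,L in (('top',[(346.3,149),(408.3,154.5),(348.8,123.8),(410,130.5)]),('side',[(391,306.7),(388.7,237.3),(426.7,307.3),(420.7,239)])):
    print(n,np.array([onz(n,p,.12) for p in L]))
for t,s in [((346.3,149),(388.7,237.3)),((408.3,154.5),(391,306.7)),((348.8,123.8),(420.7,239)),((410,130.5),(426.7,307.3))]:
    print('tri',*tri(ray('top',t),ray('side',s)))
s=observe();P=camera_params('wrist');R0=R.from_rotvec(s['ee_rot']).as_matrix()
print(R0);T=np.array(P['T']);print('cam in tool',R0.T@(T[:3,3]-s['position']),R0.T@T[:3,:3],P['vertical_fov'])
for z,L in ((.21,[(215,107.5),(257.5,113.75),(212.5,124),(256,130.5)]),):
    print('saddle',np.array([onz('top',p,z) for p in L]))
print('saddle tri bottom near end',tri(ray('side',(396,140.7)),ray('top',(256.7,122))))
print('knob',tri(ray('side',(345.9,140)),ray('top',(233,169))))
E
```

```text
top [[ 0.6069 -0.0918  0.12  ]
 [ 0.5852 -0.2774  0.12  ]
 [ 0.6838 -0.1017  0.12  ]
 [ 0.6582 -0.2856  0.12  ]]
side [[ 0.5896 -0.282   0.12  ]
 [ 0.6178 -0.0988  0.12  ]
 [ 0.6652 -0.2899  0.12  ]
 [ 0.6929 -0.1103  0.12  ]]
tri [ 0.6142 -0.0928  0.1112] 0.011101964224196646
tri [ 0.5885 -0.2789  0.114 ] 0.004555441859790293
tri [ 0.6914 -0.103   0.1093] 0.009535790786616757
tri [ 0.663  -0.2873  0.1147] 0.007062895173225812
[[ 0.9563  0.2923 -0.    ]
 [ 0.2923 -0.9563 -0.0001]
 [-0.      0.     -1.    ]]
cam in tool [ 0.0843  0.0007 -0.1579] [[ 0.0006 -0.9516 -0.3075]
 [ 1.      0.0008 -0.0003]
 [ 0.0006 -0.3075  0.9516]] 63.61510125003588
saddle [[0.718  0.2804 0.21  ]
 [0.6968 0.1608 0.21  ]
 [0.6709 0.2877 0.21  ]
 [0.6491 0.1657 0.21  ]]
saddle tri bottom near end (array([0.6787, 0.1667, 0.1878]), np.float64(0.0007391404649277626))
knob (array([0.5554, 0.2486, 0.1273]), np.float64(0.0021825622983785253))
```

```bash
python3 - <<'E'
from h import *
np.set_printoptions(precision=4,suppress=True)
print(*shift([.60,-.19,.36],down(-.13)))
E
```

```text
[ 0.5182 -0.2679 -0.1333] [ 0.      0.0001 -1.1442]
```

Request:
jog_arm(motion=[[[0.01, 0, -0.04, 0, 0, -0.11, 0], [0.03, -0.01, -0.075, 0, 0, -0.22, 0], [0.06, -0.03, -0.1, 0, 0, -0.34, 0], [0.1, -0.05, -0.12, 0, 0, -0.46, 0], [0.14, -0.07, -0.133, 0, 0, -0.57, 0], [0.18, -0.09, -0.133, 0, 0, -0.68, 0], [0.215, -0.11, -0.133, 0, 0, -0.8, 0], [0.25, -0.13, -0.133, 0, 0, -0.91, 0], [0.285, -0.148, -0.133, 0, 0, -1.03, 0], [0.32, -0.165, -0.133, 0, 0, -1.14, 0]]])

```text
clock: 2.23
position: [0.4349, -0.3508, 0.3602]
ee_rot: [2.359, 2.074, -0.0]
force: [1.1, -1.4, 0.6]
width: 0.503
gripper_force: 0.0
```

```bash
python3 - <<'E'
from h import *
np.set_printoptions(precision=4,suppress=True)
s=observe();print(s['clock'],s['position'],*shift([.60,-.19,.36],down(-.13)))
E
```

```text
2.2333 [ 0.4349 -0.3508  0.3602] [0.1806 0.1431 0.0002] [0.0006 0.0007 0.0017]
```

Request:
jog_arm(motion=[[[0.03, 0.024, 0, 0, 0, 0, 0], [0.06, 0.048, 0, 0, 0, 0, 0], [0.09, 0.072, 0, 0, 0, 0, 0], [0.12, 0.095, 0, 0, 0, 0, 0], [0.15, 0.12, 0, 0, 0, 0, 0], [0.17, 0.135, 0, 0, 0, 0, 0], [0.17, 0.135, 0, 0, 0, 0, 0]]])

```text
clock: 2.82
position: [0.5938, -0.1955, 0.359]
ee_rot: [-2.355, -2.076, -0.005]
force: [-1.2, 0.6, -0.3]
width: 0.504
gripper_force: 0.0
```

```bash
python3 - <<'E'
from h import *
np.set_printoptions(precision=4,suppress=True)
s=observe();P=camera_params('wrist');im=save('wrist','w1.png')
print(s['clock'],s['position'],s['ee_rot'],s['dq'])
for q in ['near_lip','tray_mid']:
    print(q,[(np.round(d['pixel'],1).tolist(),round(d['p'],2),int(d['mask'].sum())) for d in silhouettes(q,'wrist')])
import pickle;pickle.dump((s,P,im),open('w1.pkl','wb'))
for L in ((.598,-.187,.12),(.61,-.094,.12),(.587,-.28,.12)): print(proj('wrist',L,P))
E
```

```text
2.8167 [ 0.5938 -0.1955  0.359 ] [-2.3548 -2.0759 -0.005 ] [ 0.0592 -0.0302  0.051   0.0333  0.0082  0.0059  0.0661]
near_lip [([210.9, 191.5], 0.92, 7377), ([356.2, 145.7], 0.81, 9706), ([88.0, 232.7], 0.76, 5282)]
tray_mid [([354.8, 146.7], 0.94, 9684), ([211.6, 189.3], 0.8, 7411)]
[319.1791 159.3097]
[319.5691  78.8854]
[319.586  228.9899]
```

View pics/w1.png

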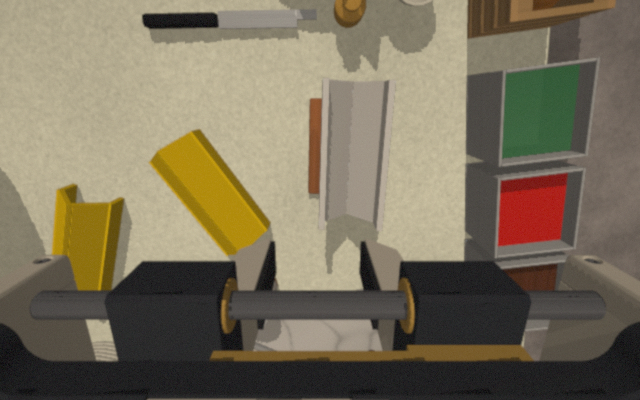

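The wrist view shows the tray squarely: near lip from about (325,80) to (322,225), far lip (390,82)–(381,230), cradle board at left (315,145). I'll measure the lip stripe.

```bash
python3 - <<'E'
from h import *
np.set_printoptions(precision=4,suppress=True,linewidth=200)
s=observe();P=camera_params('wrist');im=get_image('wrist')
print(s['position'],s['dq'].max())
g=im.mean(2)
for r in range(74,240,12): print(r,g[r-1:r+2,312:340].mean(0).astype(int), g[r-1:r+2,374:400].mean(0).astype(int))
for c in (323,325,327): print(c,g[70:90,c].astype(int),g[215:240,c].astype(int))
E
```

```text
[ 0.5902 -0.2026  0.3595] 0.026350001964425513
74 [170 171 173 171 172 174 173 172 173 172 173 160 141 161 168 170 169 168 159 136 132 134 132 132 134 135 137 138] [153 151 147 147 147 146 147 147 147 148 147 142 124 106  98  96 106 133 162 169 168 169 167 164 161 166]
86 [182 185 181 178 175 175 177 176 177 177 172 157 145 165 170 170 169 167 153 122 123 132 134 134 132 134 135 133] [146 147 148 145 147 148 148 147 146 144 140 123 103  95  95 106 131 161 169 169 168 168 167 165 171 173]
98 [ 87  91  92  92  93  94  91  90  89  87  90 113 149 168 170 170 169 163 141 116 109 115 130 134 133 134 133 134] [147 147 147 147 147 147 148 147 147 143 125 103  95  95 105 131 161 169 171 170 169 166 165 169 171 172]
110 [ 85  90  90  91  92  94  93  89  89  88  90 117 156 168 170 170 170 160 124 106 109 119 129 134 135 134 134 133] [148 147 149 148 147 147 149 147 142 128 103  96  97 102 129 161 169 169 168 166 167 164 169 171 171 171]
122 [ 88  87  88  87  88  90  92  89  88  86  94 124 160 170 170 170 167 153 119 105 113 126 134 135 135 133 133 134] [147 149 147 148 148 147 148 144 129 106  
[... 1943 characters left out ...]
2 123 125 124 124 125 124 125] [124 125 124 126 127 137 156 169 172 173 172 173 172 174 174 175 176 177 178 178 178 177 177 177 173 170]
323 [162 152 157 159 159 163 162 163 160 157 160 157 158 158 158 161 157 154 153 154] [171 168 171 169 168 172 170 172 165 164 166 164 166 169 173 175 173 173 176 173 174 177 178 176 170]
325 [162 161 162 161 162 160 161 160 161 161 160 163 162 162 165 166 164 163 163 167] [170 169 169 170 170 168 167 167 163 166 170 171 175 174 174 173 172 171 174 171 173 172 173 173 173]
327 [167 167 167 170 170 171 171 170 172 169 170 172 170 169 170 169 173 170 171 172] [149 156 160 160 155 148 147 153 162 168 168 164 161 164 166 165 167 171 170 165 165 159 160 161 162]
```

```bash
python3 - <<'E'
from h import *
np.set_printoptions(precision=4,suppress=True,linewidth=220)
s=observe();P=camera_params('wrist');im=get_image('wrist').astype(int)
print(s['position'],s['dq'].max())
d=im[:,:,0]-im[:,:,2]
for c in (324,326,328): print(c,'top',d[60:86,c-1:c+2].mean(1).astype(int),'bot',d[205:240,c-1:c+2].mean(1).astype(int))
for c in (378,382,386,388): print(c,'top',d[60:86,c-1:c+2].mean(1).astype(int),'bot',d[205:240,c-1:c+2].mean(1).astype(int))
for px in [(326.9,98),(324.7,182),(325.8,140)]: print(px,onz('wrist',px,.12,P))
E
```

```text
[ 0.5899 -0.2034  0.3597] 0.016118986165777244
324 top [39 39 38 37 40 38 38 37 36 31 30 29 30 29 29 29 28 28 28 27 28 28 28 30 29 30] bot [29 27 27 29 28 27 29 28 28 29 29 30 29 28 28 29 28 30 35 37 37 38 37 38 39 37 38 37 38 38 38 38 39 38 38]
326 top [39 38 38 39 39 38 38 37 34 30 28 27 27 28 28 27 27 27 28 27 26 26 27 27 27 27] bot [28 26 27 26 26 25 27 27 26 27 29 30 30 29 29 29 28 31 36 37 38 38 37 38 39 37 37 37 38 37 37 37 38 39 37]
328 top [37 37 37 38 37 38 38 36 34 29 28 28 27 28 27 27 28 28 28 27 28 26 28 28 28 29] bot [20 19 21 19 18 17 19 21 21 25 30 32 32 31 29 27 29 30 33 34 33 31 30 32 33 34 32 34 34 32 31 31 32 33 34]
378 top [26 29 31 34 37 35 36 36 36 35 34 33 27 25 25 25 25 25 25 25 24 24 25 25 25 24] bot [18 15 17 15 13 15 14 16 16 15 16 17 17 18 21 21 23 27 26 27 26 27 25 26 27 26 26 26 26 26 27 27 27 28 28]
382 top [37 37 35 35 37 36 36 36 36 35 34 32 27 24 25 24 25 25 25 24 24 25 24 25 25 25] bot [28 27 27 27 27 28 29 28 28 28 28 28 28 29 28 29 28 28 30 34 35 34 36 37 38 37 36 37 38 40 38 40 40 38 37]
386 top [37 36 36 36 37 37 36 36 36 36 35 30 24 20 18 20 19 19 19 17 17 17 17 17 18 16] bot [29 28 31 32 33 32 33 33 33 33 32 33 34 35 34 34 36 37 37 39 39 39 38 38 38 37 39 39 39 38 37 38 40 40 39]
388 top [38 37 35 35 37 37 36 37 37 37 34 25 18 15 14 16 15 15 15 14 15 14 13 13 15 15] bot [37 37 38 38 38 38 38 38 38 38 38 38 39 39 38 38 39 39 39 39 39 40 39 38 38 37 38 40 39 38 38 39 39 39 38]
(326.9, 98) [ 0.6124 -0.1253  0.12  ]
(324.7, 182) [ 0.5968 -0.2261  0.12  ]
(325.8, 140) [ 0.6049 -0.1737  0.12  ]
```

```bash
python3 - <<'E'
from h import *
np.set_printoptions(precision=4,suppress=True,linewidth=220)
s=observe();P=camera_params('wrist')
print(s['position'])
c=lambda r:326.9-(r-98)*2.2/84
A=onz('wrist',(c(68.7),68.7),.12,P)
for r in (214.5,218,222.5):
    B=onz('wrist',(c(r),r),.12,P); print(r,B,A,np.linalg.norm(A-B),(A+B)/2,np.arctan2(A[0]-B[0],A[1]-B[1]))
E
```

```text
[ 0.5897 -0.2037  0.3598]
214.5 [ 0.5899 -0.2701  0.12  ] [ 0.6173 -0.094   0.12  ] 0.17825252388821433 [ 0.6036 -0.1821  0.12  ] 0.15415672417237017
218 [ 0.5892 -0.275   0.12  ] [ 0.6173 -0.094   0.12  ] 0.18318537505810747 [ 0.6032 -0.1845  0.12  ] 0.15415672417237042
222.5 [ 0.5882 -0.2813  0.12  ] [ 0.6173 -0.094   0.12  ] 0.18957977789698946 [ 0.6027 -0.1877  0.12  ] 0.15415672417237053
```

```bash
python3 - <<'E'
from h import *
np.set_printoptions(precision=4,suppress=True)
print(*shift([.6025,-.1877,.096],down(-.154)))
E
```

```text
[0.0179 0.0105 0.2638] [-0.0001  0.001   0.0177]
```

Request:
jog_arm(motion=[[[0.008, 0.005, 0.04, 0, 0, 0.01, 0], [0.018, 0.0105, 0.08, 0, 0, 0.018, 0], [0.018, 0.0105, 0.12, 0, 0, 0.018, 0], [0.018, 0.0105, 0.16, 0, 0, 0.018, 0], [0.018, 0.0105, 0.19, 0, 0, 0.018, 0], [0.018, 0.0105, 0.215, 0, 0, 0.018, 0], [0.018, 0.0105, 0.235, 0, 0, 0.018, 0], [0.018, 0.0105, 0.25, 0, 0, 0.018, 0], [0.018, 0.0105, 0.26, 0, 0, 0.018, 0], [0.018, 0.0105, 0.263, 0, 0, 0.018, 0]]])

```text
clock: 3.9
position: [0.6019, -0.1869, 0.0953]
ee_rot: [-2.385, -2.043, 0.003]
force: [-0.2, 0.4, -0.5]
width: 0.501
gripper_force: 0.0
```

```bash
python3 - <<'E'
from h import *
np.set_printoptions(precision=4,suppress=True)
s=observe();save('wrist','w2.png');s=observe();print(s['clock'],s['force'],s['position'],*shift([.6025,-.1877,.096],down(-.154)))
E
```

```text
3.95 [ 0.3187 -0.2292  0.4619] [ 0.6023 -0.1867  0.0958] [-0.0009  0.0003 -0.0002] [-0.0015  0.0004  0.0004]
```

View pics/w2.png

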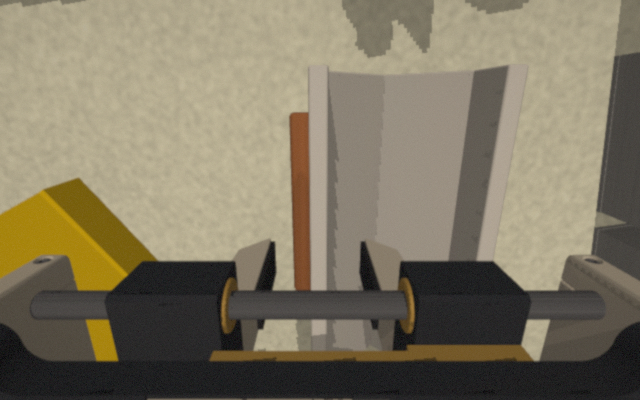

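The lip (columns 309–328, far end at row 66) sits midway between the fingers (275 and 360). I'll close.

Request:
jog_arm(motion=[[[0, 0, 0, 0, 0, 0, 0.5], [0, 0, 0, 0, 0, 0, 0.8], [0, 0, 0, 0, 0, 0, 1], [0, 0, 0, 0, 0, 0, 1], [0, 0, 0, 0, 0, 0, 1], [0, 0, 0, 0, 0, 0, 1]]], force=40)

```text
clock: 4.45
position: [0.6035, -0.1857, 0.0971]
ee_rot: [2.383, 2.046, 0.001]
force: [-0.9, 0.9, 0.9]
width: 0.113
gripper_force: 0.0
```

```bash
python3 - <<'E'
from h import *
np.set_printoptions(precision=4,suppress=True)
s=observe();print(s)
P=camera_params('wrist'); print(onz('wrist',(318,66),.12,P))
E
```

```text
{'clock': 4.45, 'joints': array([ 0.4555,  0.6009, -0.3627,  1.6738,  0.2564,  0.9133, -0.1587]), 'dq': array([-0.0016,  0.0049,  0.001 ,  0.0025,  0.0006, -0.0013,  0.0001]), 'joint_efforts': array([  0.0261, -72.6301,  -6.1643, -26.6674,  -0.0541,   0.0234,
         0.0012]), 'position': array([ 0.6035, -0.1857,  0.0971]), 'ee_rot': array([2.3833, 2.0459, 0.0005]), 'force': array([-0.8698,  0.9201,  0.8807]), 'ft_torque': array([-0.0101, -0.0428,  0.0285]), 'gripper_force': 0.0, 'width': 0.11345208390254521}
[ 0.6187 -0.0926  0.12  ]
```

Request:
jog_arm(motion=[[[0, 0, 0, 0, 0, 0, 1], [0, 0, 0, 0, 0, 0, 1], [0, 0, 0, 0, 0, 0, 1], [0, 0, -0.004, 0, 0, 0, 1], [0, 0, -0.012, 0, 0, 0, 1], [0, 0, -0.022, 0, 0, 0, 1], [0, 0, -0.035, 0, 0, 0, 1], [0, 0, -0.05, 0, 0, 0, 1], [0, 0, -0.06, 0, 0, 0, 1], [0, 0, -0.06, 0, 0, 0, 1]]], force=45)

```text
clock: 5.28
position: [0.605, -0.1858, 0.1598]
ee_rot: [2.381, 2.044, 0.004]
force: [1.7, -0.7, -1.4]
width: 0.087
gripper_force: 45.0
```

```bash
python3 - <<'E'
from h import *
np.set_printoptions(precision=4,suppress=True)
s=observe();P=camera_params('wrist')
a=get_image('wrist');b=get_image('side')
A=cv2.resize(a[40:300,250:560],None,fx=1.5,fy=1.5);B=cv2.resize(b[180:350,340:480],None,fx=2.294,fy=2.294)[:390]
cv2.imwrite('pics/lift.png',cv2.cvtColor(np.hstack([A,B[:A.shape[0]]]),cv2.COLOR_RGB2BGR))
print(s['position'],s['force'],s['ft_torque'],s['width'],s['gripper_force'])
E
```

```text
[ 0.605  -0.1858  0.1598] [ 1.6611 -0.6785 -1.4103] [-0.0086 -0.0505  0.0203] 0.08746727130317118 45.000008940696716
```

View pics/lift.png

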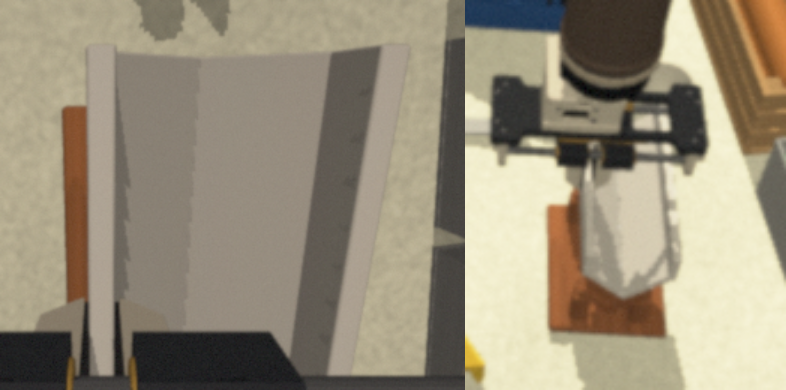

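Lifted and held (45 N), nearly level. The near lip is at crop columns 88–115 and the far lip at 380–408, both ending at row 45, and the cradle is left behind. Next I'll carry it high and to the far side of the scale so the wrist camera can see the saddle and dial.

```bash
python3 - <<'E'
from h import *
np.set_printoptions(precision=4,suppress=True)
print(*shift([.79,.16,.42],down(-.16)))
E
```

```text
[ 0.37    0.1322 -0.2628] [0.001  0.0002 0.0078]
```

Request:
jog_arm(motion=[[[0, 0, -0.015, 0, 0, 0, 1], [0, 0, -0.04, 0, 0, 0, 1], [0.01, 0, -0.07, 0, 0, 0, 1], [0.025, 0.008, -0.1, 0, 0, 0, 1], [0.05, 0.016, -0.13, 0, 0, 0, 1], [0.075, 0.025, -0.16, 0, 0, 0, 1], [0.105, 0.036, -0.185, 0, 0, 0, 1], [0.135, 0.048, -0.205, 0, 0, 0, 1], [0.165, 0.06, -0.22, 0, 0, 0, 1], [0.195, 0.07, -0.235, 0, 0, 0, 1]]])

```text
clock: 6.22
position: [0.7027, -0.0024, 0.3916]
ee_rot: [-2.384, -2.045, 0.001]
force: [0.5, -0.6, -2.5]
width: 0.084
gripper_force: 45.0
```

Request:
jog_arm(motion=[[[0.03, 0.011, -0.01, 0, 0, 0, 1], [0.06, 0.022, -0.02, 0, 0, 0, 1], [0.09, 0.033, -0.025, 0, 0, 0, 1], [0.118, 0.044, -0.027, 0, 0, 0, 1], [0.142, 0.052, -0.027, 0, 0, 0, 1], [0.16, 0.058, -0.027, 0, 0, 0, 1], [0.17, 0.06, -0.027, 0, 0, 0, 1], [0.175, 0.062, -0.027, 0, 0, 0, 1], [0.175, 0.062, -0.027, 0, 0, 0, 1], [0.175, 0.062, -0.027, 0, 0, 0, 1]]])

```text
clock: 7.05
position: [0.79, 0.1596, 0.4178]
ee_rot: [2.384, 2.046, -0.002]
force: [0.9, 0.2, -2.6]
width: 0.084
gripper_force: 45.0
```

```bash
python3 - <<'E'
from h import *
np.set_printoptions(precision=4,suppress=True)
s=observe();P=camera_params('wrist');im=save('wrist','w3.png')
import pickle;pickle.dump((s,P,im),open('w3.pkl','wb'))
print(s['clock'],s['position'],s['ee_rot'],s['force'],abs(s['dq']).max(),s['gripper_force'])
for q in ['saddle_v','tare_knob','pointer_tip','zero_mark','tray_mid']:
    print(q,[(np.round(d['pixel'],1).tolist(),round(d['p'],2),int(d['mask'].sum())) for d in silhouettes(q,'wrist')])
E
```

```text
7.05 [0.79   0.1596 0.4178] [ 2.3841  2.0459 -0.002 ] [ 0.8557  0.1893 -2.5592] 0.02362282416625573 45.000144839286804
saddle_v [([212.7, 127.9], 0.9, 4979)]
tare_knob [([144.5, 116.4], 0.6, 4531)]
pointer_tip []
zero_mark [([147.4, 119.4], 0.75, 4548)]
tray_mid [([46.7, 154.0], 0.87, 5069), ([159.7, 335.9], 0.62, 1508), ([413.0, 169.6], 0.61, 39575)]
```

View pics/w3.png

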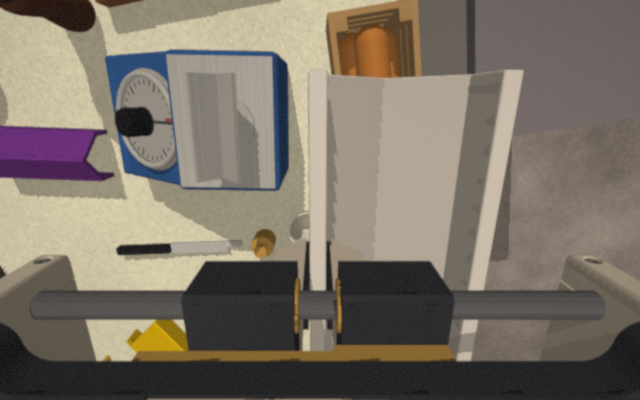

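The wrist picture shows the saddle at columns 189–240, rows 72–184, with its valley near column 213 and the dial knob at (135,122). The held tray is at right. I'll measure the edges numerically.

```bash
python3 - <<'E'
from h import *
import pickle
np.set_printoptions(precision=4,suppress=True,linewidth=250)
s,P,im=pickle.load(open('w3.pkl','rb'));g=im.astype(float).mean(2)
print('cols',np.arange(178,250))
for r in range(62,196,11): print(r,g[r-2:r+3,178:250].mean(0).astype(int))
print('rows 62..82, 176..196')
for c in range(186,242,5): print(c,g[62:84,c-1:c+2].mean(1).astype(int),'|',g[172:196,c-1:c+2].mean(1).astype(int))
E
```

```text
cols [178 179 180 181 182 183 184 185 186 187 188 189 190 191 192 193 194 195 196 197 198 199 200 201 202 203 204 205 206 207 208 209 210 211 212 213 214 215 216 217 218 219 220 221 222 223 224 225 226 227 228 229 230 231 232 233 234 235 236 237 238 239
 240 241 242 243 244 245 246 247 248 249]
62 [154 153 151 150 151 150 153 153 153 152 151 151 154 153 152 151 152 153 154 152 153 152 151 148 148 149 150 152 153 155 153 150 151 154 154 154 155 153 152 151 153 154 156 154 154 155 155 155 155 156 155 154 155 154 155 154 155 152 153 157 157 155
 153 156 157 156 157 157 156 156 158 160]
73 [152 154 153 152 152 151 150 148 141 135 131 130 128 128 130 132 131 132 133 132 132 134 133 132 132 134 134 136 137 139 137 137 136 137 139 139 141 142 143 143 144 144 145 144 144 145 143 144 144 143 144 142 141 137 135 136 140 149 152 155 158 158
 155 153 156 157 158 158 157 157 157 159]
84 [149 152 155 155 152 151 151 150 147 135 131 123 121 118 119 120 122 124 124 123 121 121 120 120 121 123 123 122 123 124 124 121 123 124 122 122 122 125 127 131 136 135 134 133 133 136 135 135 135 135 134 135 134 
[... 4676 characters left out ...]
4 135 136 135 135] | [136 139 137 137 136 135 133 126 117 116 115 114 114 117 111  94  75  85 122 134 137 140 138 137]
231 [155 155 155 155 155 156 156 155 155 153 147 133 127 127 126 125 128 126 128 129 129 128] | [136 136 135 136 137 137 136 136 133 123 118 115 116 114 111  95  73  78 111 132 137 136 134 136]
236 [154 154 155 154 154 154 154 153 155 156 154 151 151 150 150 149 148 146 149 148 147 147] | [130 132 131 133 131 132 133 133 132 131 125 120 116 113 111  98  76  79 107 128 137 140 141 139]
241 [155 154 156 155 156 154 155 155 156 155 155 154 154 156 155 154 153 155 156 154 155 156] | [115 115 117 116 116 116 116 116 116 116 117 114 115 115 112 100  81  79 106 129 135 135 134 134]
```

```bash
python3 - <<'E'
from h import *
import pickle
np.set_printoptions(precision=4,suppress=True,linewidth=250)
s,P,im=pickle.load(open('w3.pkl','rb'))
for z in (.185,.19,.195):
    A=onz('wrist',(216.4,73.6),z,P);B=onz('wrist',(222.9,177.6),z,P)
    print(z,A,B,np.linalg.norm(A-B),(A+B)/2,np.arctan2(A[0]-B[0],A[1]-B[1]))
# check reprojections in side/top
M=(A+B)/2
# top edges: legs 22.6 to either side and up
yw=np.arctan2(A[0]-B[0],A[1]-B[1]); ya=np.array([np.sin(yw),np.cos(yw),0]);xa=np.array([np.cos(yw),-np.sin(yw),0])
C=(onz('wrist',(216.4,73.6),.19,P)+onz('wrist',(222.9,177.6),.19,P))/2
for sx in (-1,1):
    for sy in (-1,1):
        X=C+sx*.0226*xa+sy*.06*ya+[0,0,.0226]; print(sx,sy,proj('wrist',X,P),proj('top',X),proj('side',X))
for sy in (-1,1):print(proj('side',C+sy*.06*ya),proj('top',C+sy*.06*ya))
# valley points on side crop: find
t=get_image('side').astype(int).mean(2)
for r in range(100,150,5): print(r,t[r-1:r+2,375:415].mean(0).astype(int))
# lip in hand
g=im.astype(float).mean(2)
for r in (90,150,200): print(r,g[r-2:r+3,300:345].mean(0).astype(int),g[r-2:r+3,460:525].mean(0).astype(int))
for c in (316,320,510,515): print(c,g[60:85,c-1:c+2].mean(1).astype(int))
E
```

```text
0.185 [0.6939 0.2824 0.185 ] [0.6721 0.1634 0.185 ] 0.12096637499755002 [0.683  0.2229 0.185 ] 0.1813719736150203
0.19 [0.6953 0.2819 0.19  ] [0.6738 0.1644 0.19  ] 0.11941824977352525 [0.6845 0.2231 0.19  ] 0.18137197361502014
0.195 [0.6967 0.2814 0.195 ] [0.6754 0.1654 0.195 ] 0.1178701245495004 [0.6861 0.2234 0.195 ] 0.18137197361502005
-1 -1 [198.0161 182.0032] [254.965  129.4594] [386.879  133.7383]
-1 1 [188.3436  71.2462] [212.7881 122.9888] [387.0806 105.6045]
1 -1 [236.9393 183.1195] [257.6419 113.7929] [404.2306 134.8491]
1 1 [231.5277  72.6091] [215.5836 107.368 ] [403.3961 106.5932]
[394.5571 140.8123] [257.5185 123.6359]
[394.3038 112.5823] [216.1927 117.3062]
100 [ 98  97  96  98 101 110 116 118 123 129 137 144 151 161 170 175 182 186 190 192 193 193 192 193 193 190 189 185 181 174 169 161 146 137 126 118 111 107 103 104]
105 [100 100 101 100  96  82  82  91 101 110 119 125 124 124 122 122 122 122 123 124 123 123 124 124 124 124 123 123 124 119 116 113 108  98  89  79  72  77  87  96]
110 [ 99 100  98  99  98  95  87  78  71  75 102 132 136 133 133 128 121 105  93  90  
[... 2311 characters left out ...]
 149 150 150] [106 106 107 106 106 106 106 107 107 106 105 106 106 105 105 107 107 106 106 105 107 111 129 156 173 183 187 188 186 186 186 187 188 186 187 186 187 186 182 165 125  95  88  88  87  89  87  88  89 100 118 123 123 124 125 125 125 126 125 126 124 125
 122 123 126]
316 [193 192 190 192 194 193 194 193 189 183 185 188 188 187 189 190 189 189 190 189 189 189 188 189 190]
320 [192 192 195 194 196 196 195 192 190 185 186 189 188 188 188 189 189 188 188 187 188 190 189 189 189]
510 [105 104 104 105 107 105 106 106 110 137 170 183 185 183 184 184 184 184 185 184 185 183 185 184 184]
515 [104 104 105 106 106 105 106 106 110 134 169 182 185 183 184 182 184 183 183 184 184 185 183 183 184]
```

```bash
cat > fit.py <<'E'
from h import *
import pickle
from scipy.optimize import least_squares
np.set_printoptions(precision=4,suppress=True,linewidth=250)
s,P,im=pickle.load(open('w3.pkl','rb'))
R0=R.from_rotvec(s['ee_rot']).as_matrix()
tw=lambda X:R0@np.array(X)+s['position']
# tray frame (at near_lip): tray y -> tool x ; tray x -> tool y ; up -> -tool z
def pts(p,X):  # X in (along,across,up)
    return tw(R.from_rotvec(p[3:]).apply([X[0],X[1],-X[2]])+p[:3])
def lip(p,a,r):
    A=proj('wrist',pts(p,(.095,a,0)),P);B=proj('wrist',pts(p,(.0,a,0)),P)
    return A,(A+(B-A)*(r-A[1])/(B[1]-A[1]))[0]
def res(p):
    A,a2=lip(p,0,200);B,b2=lip(p,.077,200)
    return np.r_[A-[317.5,69.2],a2-317.5,B-[513.8,69.3],b2-491,(p-p0)/[.003,.003,.004,.05,.05,.05]*.3]
p0=np.array([-.001,0,-.023,0,0,0]);
r=least_squares(res,p0,x_scale=[.001]*3+[.01]*3);print(r.x,r.fun)
print('far lip tool z',(R.from_rotvec(r.x[3:]).apply([0,.077,0])+r.x[:3]))
E
python3 fit.py
```

```text
[-0.0018  0.0008 -0.0223  0.0065  0.0009 -0.0006] [ 0.0038 -0.0038 -0.0104 -0.0028  0.0005  0.0056 -0.0776  0.0814  0.0499  0.0389  0.0053 -0.0033]
far lip tool z [-0.0017  0.0778 -0.0218]
```

```bash
python3 - <<'E'
from h import *
np.set_printoptions(precision=4,suppress=True)
print(*shift([.6466,.2318,.28],down(-.1814)))
E
```

```text
[ 0.0499 -0.1527  0.1392] [ 0.0007 -0.      0.0284]
```

Request:
jog_arm(motion=[[[0.006, -0.02, 0, 0, 0, 0.005, 1], [0.015, -0.045, 0.0, 0, 0, 0.01, 1], [0.025, -0.075, 0.005, 0, 0, 0.015, 1], [0.034, -0.105, 0.02, 0, 0, 0.02, 1], [0.043, -0.13, 0.04, 0, 0, 0.028, 1], [0.048, -0.145, 0.06, 0, 0, 0.028, 1], [0.05, -0.152, 0.08, 0, 0, 0.028, 1], [0.05, -0.153, 0.1, 0, 0, 0.028, 1], [0.05, -0.153, 0.11, 0, 0, 0.028, 1], [0.05, -0.153, 0.11, 0, 0, 0.028, 1]]])

```text
clock: 8.23
position: [0.6454, 0.2315, 0.3064]
ee_rot: [-2.412, -2.012, 0.006]
force: [-0.8, -0.4, -1.6]
width: 0.082
gripper_force: 45.0
```

```bash
python3 - <<'E'
from h import *
np.set_printoptions(precision=4,suppress=True)
get_image('wrist')
s=observe();print(s['clock'],s['position'],s['force'],abs(s['dq']).max(),s['gripper_force'],*shift([.6466,.2318,.2427],down(-.1814)))
a=get_image('side');b=get_image('top');c=get_image('wrist')
f=lambda im,x0,y0,x1,y1:cv2.resize(im[y0:y1,x0:x1],(390,390),interpolation=cv2.INTER_CUBIC)
cv2.imwrite('pics/hover.png',cv2.cvtColor(np.hstack([f(a,310,40,450,180),f(c,90,20,430,360)]),cv2.COLOR_RGB2BGR))
E
```

```text
8.2833 [0.6462 0.2317 0.3081] [ 1.2205  0.5274 -1.5437] 0.053492949184569524 45.000096559524536 [0.0002 0.0005 0.0654] [-0.0011  0.0014  0.0004]
```

View pics/hover.png

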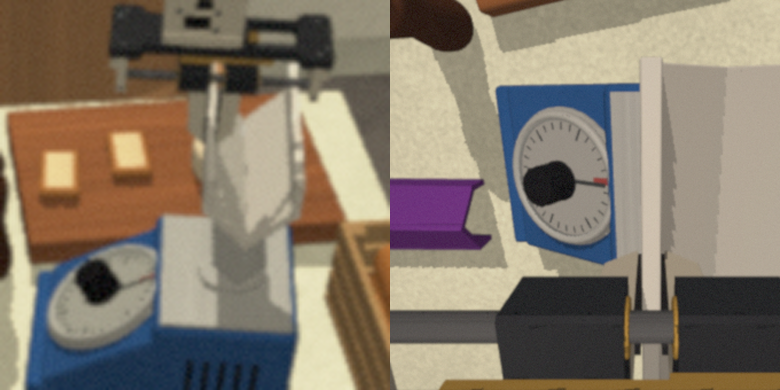

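The tray hovers centred over the saddle in the side view, with its bottom at about crop (250,240). In the wrist view the zero mark and pointer are at about crop (600,182). Lowering now.

Request:
jog_arm(motion=[[[0, 0, 0.012, 0, 0, 0, 1], [0, 0, 0.026, 0, 0, 0, 1], [0, 0, 0.038, 0, 0, 0, 1], [0, 0, 0.047, 0, 0, 0, 1], [0, 0, 0.053, 0, 0, 0, 1], [0, 0, 0.056, 0, 0, 0, 1], [0, 0, 0.058, 0, 0, 0, 1], [0, 0, 0.058, 0, 0, 0, 1], [0, 0, 0.058, 0, 0, 0, 1]]])

```text
clock: 9.18
position: [0.6464, 0.2328, 0.2512]
ee_rot: [2.412, 2.013, 0.001]
force: [-0.3, -0.0, -1.7]
width: 0.085
gripper_force: 45.0
```

```bash
cat > st.py <<'E'
from h import *
np.set_printoptions(precision=4,suppress=True)
F=[]
for i in range(4): get_image('wrist'); s=observe(); F.append(s['force'])
print(s['clock'],s['position'],np.mean(F,0),s['ft_torque'],s['gripper_force'],*shift([.6466,.2318,.2427],down(-.1814)))
E
python3 st.py
```

```text
9.3833 [0.6464 0.2328 0.2512] [-0.0648 -0.2462 -2.4588] [ 0.0298  0.0088 -0.0586] 45.00015914440155 [-0.001   0.0004  0.0085] [ 0.0006 -0.0004  0.0013]
```

Request:
jog_arm(motion=[[[-0.001, 0, 0.002, 0, 0, 0, 1], [-0.001, 0, 0.004, 0, 0, 0, 1], [-0.001, 0, 0.006, 0, 0, 0, 1], [-0.001, 0, 0.008, 0, 0, 0, 1], [-0.001, 0, 0.0095, 0, 0, 0, 1], [-0.001, 0, 0.0095, 0, 0, 0, 1]]])

```text
clock: 9.88
position: [0.6458, 0.2317, 0.2408]
ee_rot: [-2.412, -2.013, 0.001]
force: [-0.7, -0.4, -0.2]
width: 0.085
gripper_force: 45.0
```

```bash
python3 st.py
```

```text
10.0833 [0.6459 0.2316 0.2413] [-0.9599 -0.53   -0.9227] [-0.0939  0.3034  0.0468] 45.0000786781311 [ 0.0003  0.0007 -0.0014] [-0.0002  0.0002  0.0013]
```

Request:
jog_arm(motion=[[[0, -0.0003, 0.0007, 0, 0, 0, 1], [0, -0.0005, 0.0014, 0, 0, 0, 1], [0, -0.0005, 0.0014, 0, 0, 0, 1], [0, -0.0005, 0.0014, 0, 0, 0, 1]]])

```text
clock: 10.42
position: [0.6457, 0.2318, 0.24]
ee_rot: [2.412, 2.012, 0.001]
force: [0.6, 0.1, 0.1]
width: 0.084
gripper_force: 45.0
```

```bash
python3 st.py
```

```text
10.6167 [0.6457 0.2318 0.24  ] [ 0.0886 -0.1128  0.0262] [-0.1564 -0.0803  0.0223] 44.999207854270935 [ 0.0002  0.0009 -0.0027] [ 0.0004 -0.0001  0.0012]
```

Weight is fully on the saddle and the wrist force is about zero. Releasing.

Request:
jog_arm(motion=[[[0, 0, 0, 0, 0, 0, 0.7], [0, 0, 0, 0, 0, 0, 0.5], [0, 0, 0, 0, 0, 0, 0.4], [0, 0, 0, 0, 0, 0, 0.4], [0, 0, 0, 0, 0, 0, 0.4], [0, 0, 0, 0, 0, 0, 0.4]]], force=10)

```text
clock: 11.12
position: [0.6455, 0.2318, 0.2399]
ee_rot: [2.412, 2.013, 0.0]
force: [-0.6, 0.4, -0.7]
width: 0.301
gripper_force: 0.0
```

```bash
python3 st.py;python3 - <<'E'
from h import *
import pickle
np.set_printoptions(precision=4,suppress=True,linewidth=220)
s=observe();P=camera_params('wrist');im=save('wrist','w5.png');pickle.dump((s,P,im),open('w5.pkl','wb'))
g=im.astype(float).mean(2);print(s['width'])
for r in (90,150,200): print(r,g[r-2:r+3,295:345].mean(0).astype(int),g[r-2:r+3,470:540].mean(0).astype(int))
for c in (316,320,510,515): print(c,g[55:85,c-1:c+2].mean(1).astype(int))
E
```

```text
11.3167 [0.6455 0.2318 0.2398] [-0.2081 -0.1401  0.2622] [ 0.0064 -0.0806  0.0123] 0.0 [ 0.0002  0.0011 -0.0029] [0.     0.     0.0014]
0.29806758861211285
90 [130 130 131 130 128 129 126 123 125 125 130 147 178 193 199 200 200 199 199 200 199 199 200 200 199 199 199 199 195 179 159 149 154 156 157 157 156 156 157 155 156 155 157 157 157 156 157 157 156 156] [111 111 111 111 111 111 110 110 110 112 111 111 111 111 111 112 111 111 111 112 111 111 110 111 110 112 112 120 143 167 183 191 195 195 195 195 195 195 195 194 195 194 195 195 193 193 185 153 103  87 112 127 129 128
 130 128 128 129 127 119  93  73  60  62  62  63  61  64  68  70]
150 [167 166 163 162 162 163 161 162 164 165 165 161 158 181 195 200 200 201 201 200 200 200 200 199 199 200 200 199 196 183 160 131 124 126 126 126 126 125 125 126 125 130 139 152 158 157 156 158 157 158] [112 112 112 112 112 111 112 112 114 113 112 112 111 112 111 113 113 113 125 151 176 188 195 197 197 198 196 197 198 197 197 197 197 196 196 195 181 139  89  69  67  67  69  68  69  69  69  70  77  97 122 130 130 130
 130 129 130 125 114  90  71  60 
[... 325 characters left out ...]
96 197 196 197 196 197 190 163 120  96  93  90  77  68  66  67  67  68  69  70  68  67  70  70  71  72  73  87 112 125 130 129 129
 129 128 125 116  92  70  62  60  63  63  65  68  72  72  75  78]
316 [192 192 191 193 195 198 200 200 199 197 194 195 195 197 195 188 195 198 199 198 199 199 198 199 199 198 199 198 199 199]
320 [190 191 192 196 199 199 197 197 197 196 196 195 193 192 192 188 195 198 199 198 199 199 199 200 198 200 199 200 199 200]
510 [ 66  67  66  65  66  65  65  66  66  66  66  67  79 125 174 193 195 195 193 193 193 194 194 193 193 195 195 195 194 196]
515 [ 67  69  67  68  66  67  70  68  68  67  68  67  82 126 175 192 195 193 194 194 193 193 193 193 195 194 194 193 194 193]
```

```bash
sed -e 's/w3.pkl/w5.pkl/; s/\[317.5,69.2\]/[315.6,70.0]/; s/a2-317.5/a2-317.0/; s/\[513.8,69.3\]/[511.7,68.2]/; s/b2-491/b2-489.8/; s/\*\.3\]/*.1]/' fit.py > fit2.py; cat >> fit2.py <<'E'
p=r.x; m=pts(p,(0,.0385,-.075)); e=pts(p,(.095,.0385,-.075))
print('bottom mid',m,'yaw',np.arctan2(e[0]-m[0],e[1]-m[1]),'pitch',e[2]-m[2]); c=pts(p,(0,.077,0))-pts(p,(0,0,0)); print('roll',c[2]/.077, 'lips z',pts(p,(0,0,0))[2])
E
python3 fit2.py
```

```text
[-0.0021  0.001  -0.0224  0.0179  0.0062 -0.0103] [ 0.0069  0.003  -0.0085 -0.0007 -0.0037  0.001  -0.0362  0.0336  0.0155  0.0358  0.0124 -0.0206]
far lip tool z [-0.0013  0.078  -0.021 ]
bottom mid [0.6828 0.2237 0.1865] yaw 0.16981651554422325 pitch 0.0005961785249739004
roll -0.01783740610189272 lips z 0.2621842559556435
```

Tray sits at the nested height (bottom at 0.1865, saddle at 0.19 − 3.3 mm) and is centred to about 1 mm. I'll retract upward.

Request:
jog_arm(motion=[[[0, 0, -0.01, 0, 0, 0, 0.4], [0, 0, -0.03, 0, 0, 0, 0.4], [0, 0, -0.06, 0, 0, 0, 0.4], [0, 0, -0.095, 0, 0, 0, 0.2], [0, -0.02, -0.12, 0, 0, 0, 0], [0, -0.03, -0.14, 0, 0, 0, 0], [0, -0.03, -0.14, 0, 0, 0, 0], [0, -0.03, -0.14, 0, 0, 0, 0]]])

```text
clock: 12.03
position: [0.616, 0.2378, 0.3823]
ee_rot: [2.411, 2.013, 0.006]
force: [0.1, -0.3, -0.4]
width: 0.5
gripper_force: 0.0
```

```bash
cat >> h.py <<'E'
yw=.1814; xa=np.array([np.cos(yw),-np.sin(yw),0]);ya=np.array([np.sin(yw),np.cos(yw),0])
n=-.5*xa+np.array([0,0,np.sqrt(.75)])
def dialR(t): # tool z into dial, tool y = ya turned by t about tool z
    z=-n; return R.from_rotvec(z*t).as_matrix()@np.c_[np.cross(ya,z),ya,z]
E
python3 - <<'E'
from h import *
import pickle
np.set_printoptions(precision=4,suppress=True,linewidth=200)
get_image('wrist');s=observe();P=camera_params('wrist');im=save('wrist','w6.png');pickle.dump((s,P,im),open('w6.pkl','wb'))
print(s['clock'],s['position'],s['joints'],abs(s['dq']).max())
K=np.array([.555,.2486,.127])
for t in (-.52,0): print(K+.1*n,*shift(K+.1*n,dialR(t)))
g=im.astype(float)
m=(g.max(2)<70).astype(np.uint8); m[240:]=0
k,l,st,c=cv2.connectedComponentsWithStats(m)
for i in range(1,k):
    if st[i,4]>100: print('dark',st[i],c[i])
for q in ['tare_knob','tray_mid']:
    print(q,[(np.round(d['pixel'],1).tolist(),round(d['p'],2),int(d['mask'].sum())) for d in silhouettes(q,'wrist')])
gg=g.mean(2)
for r in range(60,240,25): print(r,gg[r-2:r+3,330:350].mean(0).astype(int),gg[r-2:r+3,430:480].mean(0).astype(int))
E
```

```text
12.0833 [0.6161 0.2371 0.3804] [-0.1897  0.4652 -0.4394  1.1836  0.1928  1.5314 -0.775 ] 0.02782709704566549
[0.5058 0.2576 0.2136] [ 0.001  -0.1122  0.1657] [-0.3168 -0.545  -2.0335]
[0.5058 0.2576 0.2136] [ 0.001  -0.1122  0.1657] [-0.411  -0.4101 -1.5304]
dark [558   0  15  30 368] [564.8832  13.7853]
dark [ 114   16   90   52 2722] [162.0647  42.0467]
dark [249 149  37  33 902] [266.7927 165.1231]
tare_knob [([276.1, 160.0], 0.74, 6025)]
tray_mid [([139.9, 192.8], 0.76, 6725), ([395.5, 165.5], 0.7, 17411)]
60 [195 196 198 200 200 200 199 199 197 198 198 198 198 197 197 196 195 193 192 192] [203 203 203 203 202 201 201 203 203 203 202 190 148 103 101 107  88  72  68  68  70  69  78  96 107  95  75  68  68  68  70  69  71  77  92  93  80  72  69  68  67  69  68  68  69  86 113 126 130
 129]
85 [196 195 196 196 197 194 192 194 197 198 197 198 199 201 195 176 154 143 153 183] [174 159 138 131 130 126 125 123 122 120 120 119 120 138 173 191 194 193 193 193 193 192 179 131  93  90  85  73  68  68  66  70  69  69  76  89  90  79  69  69  67  67  69  70  70  73  92 122 131
 129]
110 [165
[... 1025 characters left out ...]
 117  96  94  79  69  69  70  71  77  90  90  80  73  69  68  70  71  72  79  89  88  73  69  68  69  69  71  70  78
 100]
210 [164 162 161 163 164 166 168 168 168 167 166 166 160 138 119 118 141 184 198 200] [137 178 196 199 198 198 198 198 197 195 202 203 203 205 205 205 205 205 204 201 184 128  92  93  85  73  71  71  71  74  83  90  84  73  71  72  71  71  73  80  92  89  73  70  71  72  70  70  73
  84]
235 [139 139 142 142 142 141 140 142 141 141 137 137 132 119 116 137 176 198 199 198] [198 198 197 197 196 194 189 199 203 204 206 207 204 204 203 203 202 202 202 202 199 190 156 110  96  93  78  73  72  71  72  75  84  82  74  72  73  73  72  74  78  91  89  75  71  73  70  71  71
  72]
```

```bash
python3 - <<'E'
from h import *
import pickle
np.set_printoptions(precision=4,suppress=True,linewidth=230)
s,P,im=pickle.load(open('w6.pkl','rb'));g=im.astype(float).mean(2)
for r in range(90,231,20): print(r,g[r-2:r+3,343:366].mean(0).astype(int),g[r-2:r+3,426:456].mean(0).astype(int))
for c in (349,351,353,355,434,440,444,448): print(c,g[55:100,c-1:c+2].mean(1).astype(int))
C=np.array([.6845,.2231,.1867])
for a,w in((-.0425,'near out'),(-.0345,'near in'),(.0345,'far in'),(.0425,'far out')):
    for y in (.095,.0): 
        print(w,y,proj('wrist',C+a*xa+y*ya+[0,0,.075],P))
E
```

```text
90 [162 158 135 117 115 136 180 198 200 200 200 199 199 198 188 159 155 157 157 155 156 156 157] [172 173 173 172 161 129 108 106 106 107 108 108 106 108 107 109 123 155 186 196 198 197 197 197 196 190 162 105  79  88]
110 [162 153 125 113 119 148 185 198 200 199 199 200 199 194 176 153 153 157 158 158 158 157 157] [174 173 167 148 121 113 111 112 113 114 113 112 112 114 127 160 188 197 198 198 198 198 196 184 139  88  69  70  71  77]
130 [159 144 122 116 135 174 198 200 200 200 201 199 198 182 144 131 141 145 155 158 158 157 158] [169 151 124 112 113 113 114 114 113 111 108 111 128 165 191 198 199 198 198 199 197 185 144 106  79  68  68  70  70  71]
150 [155 136 117 115 137 180 198 200 200 200 200 199 193 170 139 130 140 153 158 158 159 157 157] [127 114 113 114 114 113 113 113 113 115 132 169 194 198 198 199 198 198 198 197 191 167 114  97  95  80  69  69  68  69]
170 [153 124 115 125 157 191 199 200 200 200 198 197 181 141 129 141 151 157 158 158 159 157 157] [112 113 113 112 113 112 112 115 133 173 195 199 198 198 199 197 197 196 205 207 207 205 183 120  91  91  80  71  69  70]
1
[... 1710 characters left out ...]
124 112 106 103 101 105 110 112 112 112 113 112 113 115 114 115]
444 [202 190 150 115 103 104 101  96  92  91  91  92  90  93  93  97  94  97 104 109 109 109 111 112 116 118 124 145 162 167 167 169 172 172 176 179 182 185 187 189 189 191 190 193 193]
448 [172 120  80  71  68  70  71  70  71  69  68  71  69  71  70  69  71  70  69  71  70  71  74  73  73  76  88 133 179 195 197 197 197 197 196 197 197 197 198 197 198 198 198 198 197]
near out 0.095 [350.3302  82.4626]
near out 0.0 [346.8063 195.015 ]
near in 0.095 [360.2407  82.4835]
near in 0.0 [355.7183 195.0286]
far in 0.095 [445.6762  82.664 ]
far in 0.0 [432.5502 195.1457]
far out 0.095 [455.5768  82.6849]
far out 0.0 [441.4542 195.1592]
```

```bash
python3 - <<'E'
from h import *
import pickle
np.set_printoptions(precision=4,suppress=True,linewidth=230)
Rs=[]
for f in ('w3','w6'):
    s,P,im=pickle.load(open(f+'.pkl','rb'))
    m=(im.max(2)<75).astype(np.uint8); m[200:]=0; m[:,300:]=0
    k,l,st,c=cv2.connectedComponentsWithStats(m)
    for i in range(1,k):
        if 300<st[i,4]<2000: print(f,st[i],c[i]); Rs.append(ray('wrist',c[i],P))
K,e=tri(Rs[0],Rs[-1]);print(K,e)
C=np.array([.6845,.2231,.19]);d=K-C;print('in saddle frame',d@xa,d@ya,d[2])
E
```

```text
w3 [   0    0   95   32 1920] [55.7984 11.3938]
w3 [278  57  10 125 942] [282.6964 115.9384]
w3 [115 107  40  30 971] [133.9073 121.4954]
w6 [249 149  37  33 915] [266.9126 165.0568]
[0.6138 0.3037 0.3328] 0.05848599869669541
in saddle frame -0.08410822425036393 0.06653938467045195 0.14279558513111318
```

```bash
python3 - <<'E'
from h import *
import pickle
np.set_printoptions(precision=4,suppress=True,linewidth=230)
r=lambda f,px:ray('wrist',px,pickle.load(open(f+'.pkl','rb'))[1])
K,e=tri(r('w3',(133.9,121.5)),r('w6',(266.9,165.06)));print(K,e,proj('top',K),proj('side',K))
C=np.array([.6845,.2231,.19]);d=K-C;print('in saddle frame',d@xa,d@ya,d[2])
for t in (-.52,): print(*shift(K+.09*n,dialR(t)))
E
```

```text
[0.5524 0.2464 0.1276] 0.00031943301497765436 [233.71   169.5777] [344.5891 140.5431]
in saddle frame -0.13411009901188836 -0.0009053270091675947 -0.06240792603537912
[-0.0014 -0.1091  0.1731] [-0.3184 -0.546  -2.0333]
```

Request:
jog_arm(motion=[[[0, -0.015, 0, -0.0175, -0.03, -0.112, 0], [0, -0.035, 0, -0.035, -0.06, -0.224, 0], [0, -0.055, 0, -0.0525, -0.09, -0.335, 0], [0, -0.075, 0, -0.07, -0.12, -0.447, 0], [0, -0.09, 0.005, -0.0875, -0.15, -0.559, 0], [0, -0.1, 0.015, -0.105, -0.18, -0.671, 0], [0, -0.109, 0.025, -0.1225, -0.21, -0.783, 0], [0, -0.109, 0.035, -0.14, -0.24, -0.895, 0], [0, -0.109, 0.045, -0.1575, -0.27, -1.006, 0], [0, -0.109, 0.055, -0.175, -0.3, -1.118, 0]]])

```text
clock: 13.07
position: [0.5086, 0.2565, 0.3234]
ee_rot: [0.857, 2.694, -0.162]
force: [-0.2, 0.7, -0.2]
width: 0.5
gripper_force: 0.0
```

```bash
python3 - <<'E'
from h import *
np.set_printoptions(precision=4,suppress=True,linewidth=200)
s=observe();K=np.array([.5524,.2464,.1276])
print(s['clock'],s['position'],s['joints'],*shift(K+.09*n,dialR(-.52)))
E
```

```text
13.0667 [0.5086 0.2565 0.3234] [-0.2654  0.2943 -0.6552  1.6465  0.5297  1.296  -0.1008] [ 0.0375 -0.0002  0.1118] [-0.1416 -0.244  -0.9092]
```

Request:
jog_arm(motion=[[[0.005, 0, 0.01, -0.017, -0.029, -0.109, 0], [0.01, 0, 0.024, -0.034, -0.058, -0.218, 0], [0.015, 0, 0.04, -0.051, -0.088, -0.327, 0], [0.02, 0, 0.055, -0.068, -0.117, -0.436, 0], [0.024, 0, 0.07, -0.085, -0.146, -0.545, 0], [0.028, 0, 0.085, -0.102, -0.176, -0.655, 0], [0.032, 0, 0.098, -0.119, -0.205, -0.764, 0], [0.036, 0, 0.108, -0.136, -0.234, -0.873, 0], [0.0375, 0, 0.1118, -0.1416, -0.244, -0.909, 0], [0.0375, 0, 0.1118, -0.1416, -0.244, -0.909, 0]]])

```text
clock: 13.9
position: [0.5078, 0.2537, 0.2052]
ee_rot: [-0.437, 2.605, -0.244]
force: [0.2, -0.2, 0.3]
width: 0.501
gripper_force: 0.0
```

```bash
cat > dial.py <<'E'
from h import *
import pickle,sys
np.set_printoptions(precision=4,suppress=True,linewidth=200)
get_image('wrist');s=observe();P=camera_params('wrist');im=save('wrist',sys.argv[1]+'.png',(120,0,520,300),2);pickle.dump((s,P,im),open(sys.argv[1]+'.pkl','wb'))
K=np.array([.5524,.2464,.1276])
print(s['clock'],s['position'],s['joints'],s['force'],*shift(K+.09*n,dialR(-.52)))
g=im.astype(int)
m=((g[:,:,0]-g[:,:,1]>50)).astype(np.uint8); k,l,st,c=cv2.connectedComponentsWithStats(m)
for i in range(1,k):
    if st[i,4]>15: print('red',st[i],c[i])
print('K proj',proj('wrist',K,P))
E
python3 dial.py d1
```

```text
13.95 [0.5083 0.2545 0.2063] [-0.2346  0.3015 -0.7355  2.0572  0.9549  0.8548  0.3223] [ 0.1103 -0.7365 -0.1246] [ 0.0015 -0.      0.0011] [-0.0012 -0.0008 -0.0101]
red [371   0  21   7  81] [383.1235   1.8889]
red [   0   22   47   58 1084] [21.7786 48.8708]
red [ 15  70  42  50 931] [38.8904 94.2116]
red [  0  85  24  38 517] [  8.2534 101.9439]
red [ 448  163  192  127 8884] [532.9227 227.1202]
red [291 230  13  17 127] [297.063  237.8819]
red [106 255  30  18 269] [120.2119 263.8513]
red [534 275  27  15 173] [549.6705 283.1676]
red [527 320  22  41 586] [536.4608 336.7952]
red [278 324  28  13 116] [290.6121 330.4224]
K proj [318.5025 202.8837]
```

View pics/d1.png

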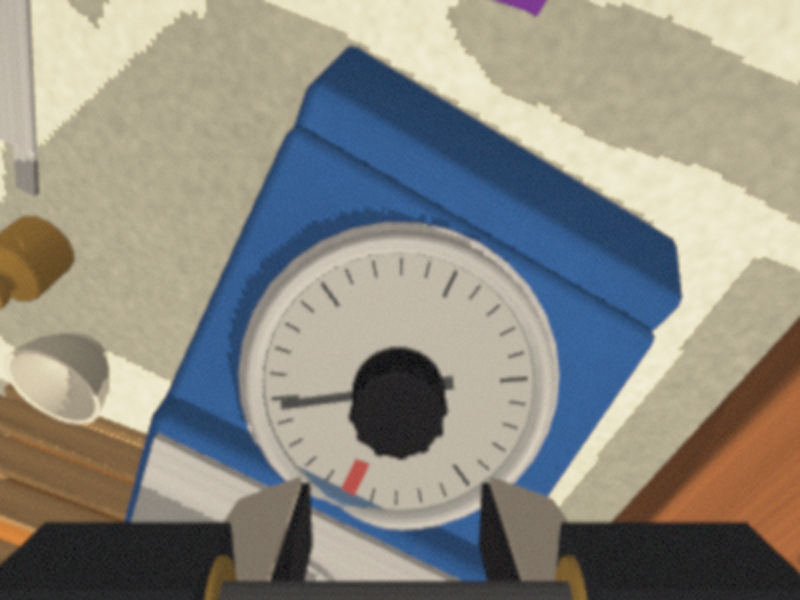

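The picture shows the dial squarely. Knob top is at crop (398,405), pointer tip at (283,404), i.e. px (261.5,202), and the red zero mark at (356,477), i.e. px (297,238). The dial has to turn clockwise by about the angle from red to pointer.

```bash
cat > ang.py <<'E'
from h import *
import pickle,sys
np.set_printoptions(precision=4,suppress=True,linewidth=200)
K=np.array([.5524,.2464,.1276])
up=np.cross(ya,n)*1.0
if up@xa<0: up=-up
rt=np.cross(up,n) # clockwise from up as seen looking at dial
def onplane(px,O,P):
    o,d=ray('wrist',px,P); return o+d*((O-o)@n)/(d@n)
def angs(P,pts,h):
    O=K-h*n
    for px in pts:
        v=onplane(px,O,P)-O; print(h,px,'r',np.hypot(v@up,v@rt),'ang',np.arctan2(v@rt,v@up))
E
python3 - <<'E'
from ang import *
s,P,im=pickle.load(open('d1.pkl','rb'))
for h in (.012,.015,.018,.021): print(h,proj('wrist',K-h*n,P)); angs(P,[(261.5,202),(297.06,237.9)],h)
# bezel ellipse: samples of outer ring in crop coords -> r
for q in [(240,376),(558,378),(398,222),(398,528),(292,262),(505,262),(500,485)]:
    angs(P,[(q[0]/2+120,q[1]/2)],.015)
# black pointer pixels in annulus
g=im.astype(int).max(2)
O=K-.018*n
pt=[]
for y in range(120,270):
    for x in range(235,400):
        if g[y,x]<95:
            v=onplane((x,y),O,P)-O;r=np.hypot(v@up,v@rt)
            if .03<r<.055: pt.append((x,y,r,np.arctan2(v@rt,v@up),g[y,x]))
pt=np.array(pt);print(len(pt));
for a in np.arange(.8,1.5,.1):print(a,((pt[:,3]>a)&(pt[:,3]<a+.1)).sum())
E
```

```text
0.012 [318.4709 198.4086]
0.012 (261.5, 202) r 0.04853904278673212 ang 0.9931382879214825
0.012 (297.06, 237.9) r 0.04111271319833149 ang -0.035203670476138836
0.015 [318.4635 197.3477]
0.015 (261.5, 202) r 0.049163445542243306 ang 0.9737934505871767
0.015 (297.06, 237.9) r 0.0424321193366555 ang -0.04564715270562098
0.018 [318.4561 196.3085]
0.018 (261.5, 202) r 0.049805781117240364 ang 0.9549406803973611
0.018 (297.06, 237.9) r 0.04375587400825002 ang -0.05545975466917881
0.021 [318.4489 195.2904]
0.021 (261.5, 202) r 0.050465364756357475 ang 0.9365743345232964
0.021 (297.06, 237.9) r 0.045083594166895107 ang -0.06469523694052308
0.015 (240.0, 188.0) r 0.06707153322387277 ang 1.1833998917977802
0.015 (399.0, 189.0) r 0.06873615505301849 ang -2.1906222098164223
0.015 (319.0, 111.0) r 0.07132073788394838 ang 2.635226790610863
0.015 (319.0, 264.0) r 0.06403886827981224 ang -0.5199748970707593
0.015 (266.0, 131.0) r 0.06996457026206439 ang 1.9832029175930659
0.015 (372.5, 131.0) r 0.07066237451612552 ang -2.9930232163405583
0.015 (370.0, 242.5) r 0.06271043544296101 ang -1.3399075879160232
72
0.8 0
0.9 63
1.0 9
1.1 0
1.2 0
1.2999999999999998 0
1.4 0
```

```bash
cat > cen.py <<'E'
from ang import *
from scipy.optimize import least_squares
def fit(tag,O0=K-.015*n):
    "outer rim radial edge search -> circle fit with r=67mm"
    s,P,im=pickle.load(open(tag+'.pkl','rb'))
    im=im.astype(float)
    bl=im[:,:,2]-im[:,:,0]  # blue body positive
    E=[]
    for a in np.arange(-3.1,3.1,.05):
        rr=np.arange(.058,.078,.0004)
        px=np.array([proj('wrist',O0+r*(np.cos(a)*up+np.sin(a)*rt),P) for r in rr])
        if px[:,0].min()<1 or px[:,0].max()>638 or px[:,1].max()>232 or px[:,1].min()<1: continue
        v=cv2.remap(bl.astype(np.float32),px[:,0].astype(np.float32)[None],px[:,1].astype(np.float32)[None],cv2.INTER_LINEAR)[0]
        hi=v[-8:].mean()
        if hi<40: continue
        i=np.argmax(v>hi*.4)
        if i>3: E.append(px[i])
    E=np.array(E)
    f=lambda p:[np.linalg.norm(onplane(e,O0+p[0]*n,P)-(O0+p[0]*n+p[1]*up+p[2]*rt))-.067 for e in E]
    r=least_squares(f,[0,0,0],loss='soft_l1',f_scale=.0005,x_scale=.001)
    print('rim',len(E),r.x,np.std(r.fun)); return O0+r.x[0]*n+r.x[1]*up+r.x[2]*rt
if __name__=='__main__':
    O=fit('d1'); print(O); s,P,im=pickle.load(open('d1.pkl','rb'))
    for dn in (0,-.004):
        for px in [(261.5,202),(297.06,237.9),(269.,238.)]:
            v=onplane(px,O+dn*n,P)-O; print(dn,px,np.hypot(v@up,v@rt),np.arctan2(v@rt,v@up))
    d=K-O; print('knob blob rel',d@n,d@up,d@rt)
E
python3 cen.py
```

```text
rim 78 [ 0.0055 -0.0047  0.0023] 0.00021307674295351767
[0.5526 0.244  0.117 ]
0 (261.5, 202) 0.04888799317174767 0.9021173667944968
0 (297.06, 237.9) 0.044875612069497584 -0.07467887497552539
0 (269.0, 238.0) 0.05961399677575102 0.30635218781686063
-0.004 (261.5, 202) 0.04983429174759599 0.8782722563691613
-0.004 (297.06, 237.9) 0.04665659429508071 -0.08584742707428734
-0.004 (269.0, 238.0) 0.061355752217874426 0.2919108415057004
knob blob rel 0.009511084076503988 0.004742389674751544 -0.0023069969685807637
```

Request:
jog_arm(motion=[[[0.0015, 0, 0.02, 0, 0, 0, -0.2], [0.0015, 0, 0.045, 0, 0, 0, -0.2], [0.0015, 0, 0.065, 0, 0, 0, -0.2], [0.0015, 0, 0.08, 0, 0, 0, -0.2], [0.0015, 0, 0.09, 0, 0, 0, -0.2], [0.0015, 0, 0.096, 0, 0, 0, -0.2], [0.0015, 0, 0.098, 0, 0, 0, -0.2], [0.0015, 0, 0.098, 0, 0, 0, -0.2]]], force=15)

```text
clock: 14.67
position: [0.5559, 0.2461, 0.1217]
ee_rot: [-0.434, 2.603, -0.241]
force: [-0.2, 1.0, 0.2]
width: 0.596
gripper_force: 0.0
```

```bash
python3 - <<'E'
from h import *
np.set_printoptions(precision=4,suppress=True)
K=np.array([.5524,.2464,.1276])
get_image('wrist');s=observe();print(s['clock'],s['position'],s['force'],*shift(K-.009*n,dialR(-.52)))
E
```

```text
14.7167 [0.5557 0.2463 0.122 ] [ 0.2838  0.9416 -0.3699] [ 0.0003 -0.0004  0.0025] [-0.0006  0.0007 -0.0077]
```

Request:
jog_arm(motion=[[[0, 0, 0.001, 0, 0, 0, 0.2], [0, 0, 0.001, 0, 0, 0, 0.5], [0, 0, 0.001, 0, 0, 0, 0.5], [0, 0, 0.001, 0, 0, 0, 0.5], [0, 0, 0.001, 0, 0, 0, 0.5], [0, 0, 0.001, 0, 0, 0, 0.5]]], force=15)

```text
clock: 15.22
position: [0.5559, 0.2463, 0.1209]
ee_rot: [-0.436, 2.602, -0.241]
force: [-2.1, 0.5, 3.9]
width: 0.386
gripper_force: 15.0
```

```bash
python3 - <<'E'
from h import *
np.set_printoptions(precision=4,suppress=True)
get_image('wrist');s=observe();print(s['clock'],s['position'],s['force'],s['ft_torque'],s['width']*92,s['gripper_force'])
E
```

```text
15.2667 [0.5559 0.2462 0.1209] [-2.9504  0.8338  3.1316] [0.4768 0.5124 0.0774] 35.52973667242095 15.002473443746567
```

Request:
jog_arm(motion=[[[0, 0, -0.001, 0, 0, 0.07, 0.5], [0, 0, -0.001, 0, 0, 0.18, 0.5], [0, 0, -0.001, 0, 0, 0.3, 0.5], [0, 0, -0.001, 0, 0, 0.42, 0.5], [0, 0, -0.001, 0, 0, 0.54, 0.5], [0, 0, -0.001, 0, 0, 0.66, 0.5], [0, 0, -0.001, 0, 0, 0.78, 0.5], [0, 0, -0.001, 0, 0, 0.88, 0.5], [0, 0, -0.001, 0, 0, 0.96, 0.5], [0, 0, -0.001, 0, 0, 1.0, 0.5]]])

```text
clock: 16.1
position: [0.5556, 0.2448, 0.121]
ee_rot: [0.866, 2.474, 0.106]
force: [2.7, -0.6, -3.4]
width: 0.39
gripper_force: 15.0
```

```bash
python3 - <<'E'
from h import *
import pickle
np.set_printoptions(precision=4,suppress=True,linewidth=200)
get_image('wrist');get_image('wrist');s=observe();P=camera_params('wrist');im=save('wrist','d2.png');pickle.dump((s,P,im),open('d2.pkl','wb'))
print(s['clock'],s['position'],s['force'],s['ft_torque'],s['width']*92,s['gripper_force'],shift(s['position'],dialR(.48)))
g=im.astype(int);m=((g[:,:,0]-g[:,:,1]>50)).astype(np.uint8); k,l,st,c=cv2.connectedComponentsWithStats(m)
for i in range(1,k):
    if st[i,4]>15: print('red',st[i],c[i])
E
```

```text
16.2 [0.5556 0.2448 0.121 ] [ 2.5839 -1.0292 -3.582 ] [ 0.0833  0.3709 -0.0958] 35.41255180979311 14.983771294355392 (array([-0.    , -0.0001,  0.    ]), array([-0.0019,  0.0013, -0.0057]))
red [   0    0  124   93 6700] [43.3818 33.584 ]
red [  534     0   106   217 14892] [587.7928  83.9309]
red [ 97 350  39  11 266] [115.3534 356.1466]
```

Request:
jog_arm(motion=[[[0, 0, 0, 0, 0, 0, 0.2], [0, 0, 0, 0, 0, 0, -0.1], [0, 0, 0, 0, 0, 0, -0.2], [0, 0, -0.005, 0, 0, 0, -0.2], [0, 0, -0.02, 0, 0, 0, -0.2], [0, 0, -0.05, 0, 0, 0, -0.1], [0, 0, -0.08, 0, 0, 0, 0], [0, 0, -0.1, 0, 0, 0, 0], [0, 0, -0.105, 0, 0, 0, 0], [0, 0, -0.105, 0, 0, 0, 0]]])

```text
clock: 17.08
position: [0.5037, 0.2564, 0.2143]
ee_rot: [0.858, 2.475, 0.11]
force: [0.3, -0.0, -0.0]
width: 0.502
gripper_force: 0.0
```

```bash
cat > meas.py <<'E'
from ang import *
tag=sys.argv[1]
for i in range(3): get_image('wrist')
s=observe();P=camera_params('wrist');im=get_image('wrist');pickle.dump((s,P,im),open(tag+'.pkl','wb'))
print(s['clock'],s['position'],abs(s['dq']).max(),shift(s['position'],dialR(.48))[1])
O=K-.021*n
# rectify to dial plane: 8 px/mm polar map: rows=angle, cols=radius
A=np.arange(.3,1.7,.005);Rr=np.arange(.030,.056,.0005)
px=np.array([[proj('wrist',O+r*(np.cos(a)*up+np.sin(a)*rt),P) for r in Rr] for a in A]).astype(np.float32)
g=cv2.remap(im,px[...,0],px[...,1],cv2.INTER_CUBIC).astype(float)
red=np.clip(g[...,0]-g[...,1]-25,0,None);dark=np.clip(110-g.max(2),0,None)
for j in range(0,len(Rr),4):
    rw,dw=red[:,j:j+4].sum(1),dark[:,j:j+4].sum(1)
    print('r %.4f'%Rr[j],'red',round(rw.sum()),'ang %.4f'%((rw*A).sum()/max(rw.sum(),1)),[round(float(q),3) for q in A[rw>rw.max()/2][[0,-1]]],'dark',round(dw.sum()),'ang %.4f'%((dw*A).sum()/max(dw.sum(),1)),[round(float(q),3) for q in A[dw>dw.max()/2][[0,-1]]])
E
python3 meas.py d3
```

```text
17.2333 [0.5039 0.2545 0.2114] 0.012821812000723284 [-0.0023  0.0005 -0.0065]Traceback (most recent call last):
  File "meas.py", line 14, in <module>
    print('r %.4f'%Rr[j],'red',round(rw.sum()),'ang %.4f'%((rw*A).sum()/max(rw.sum(),1)),[round(float(q),3) for q in A[rw>rw.max()/2][[0,-1]]],'dark',round(dw.sum()),'ang %.4f'%((dw*A).sum()/max(dw.sum(),1)),[round(float(q),3) for q in A[dw>dw.max()/2][[0,-1]]])
                                                                                                                     ~~~~~~~~~~~~~~~~^^^^^^^^
IndexError: index 0 is out of bounds for axis 0 with size 0
```

```bash
sed -i 's/A\[rw>rw.max()\/2\]\[\[0,-1\]\]/(A[rw>=rw.max()\/2][[0,-1]])/; s/A\[dw>dw.max()\/2\]\[\[0,-1\]\]/(A[dw>=dw.max()\/2][[0,-1]])/' meas.py; python3 meas.py d4
```

```text
17.4333 [0.5038 0.2548 0.2112] 0.005409481299890299 [-0.0017  0.0002 -0.0063]
r 0.0300 red 0 ang 0.0000 [0.3, 1.695] dark 23610 ang 0.6654 [0.41, 0.975]
r 0.0320 red 0 ang 0.0000 [0.3, 1.695] dark 2015 ang 0.8464 [0.92, 0.98]
r 0.0340 red 0 ang 0.0000 [0.3, 1.695] dark 1380 ang 0.9488 [0.92, 0.975]
r 0.0360 red 70 ang 1.0273 [1.015, 1.04] dark 1378 ang 0.9463 [0.92, 0.975]
r 0.0380 red 2107 ang 1.0013 [1.0, 1.045] dark 1406 ang 0.9466 [0.92, 0.975]
r 0.0400 red 2804 ang 0.9964 [0.995, 1.04] dark 1205 ang 0.9465 [0.92, 0.97]
r 0.0420 red 2522 ang 0.9939 [0.995, 1.035] dark 1160 ang 0.9457 [0.92, 0.97]
r 0.0440 red 2277 ang 0.9881 [0.99, 1.03] dark 1136 ang 0.9461 [0.925, 0.97]
r 0.0460 red 2159 ang 0.9845 [0.99, 1.025] dark 1075 ang 0.9445 [0.925, 0.965]
r 0.0480 red 2024 ang 0.9828 [0.985, 1.02] dark 1006 ang 0.9430 [0.92, 0.965]
r 0.0500 red 2260 ang 0.9785 [0.98, 1.015] dark 710 ang 0.9425 [0.925, 0.96]
r 0.0520 red 5349 ang 0.9568 [0.9, 1.01] dark 0 ang 0.0000 [0.3, 1.695]
r 0.0540 red 4703 ang 0.9503 [0.895, 1.005] dark 0 ang 0.0000 [0.3, 1.695]
```

Request:
jog_arm(motion=[[[0, 0, 0, 0, 0, 0.1, 0], [0, 0, 0, 0, 0, 0.21, 0], [0, 0, 0, 0, 0, 0.32, 0], [0, 0, 0, 0, 0, 0.42, 0], [0, 0, 0, 0, 0, 0.47, 0], [0, 0, 0, 0, 0, 0.47, 0], [0, 0, 0, 0, 0, 0.47, 0]]])

```text
clock: 18.07
position: [0.5038, 0.2552, 0.212]
ee_rot: [1.422, 2.228, 0.266]
force: [0.0, -0.2, -0.2]
width: 0.502
gripper_force: 0.0
```

```bash
python3 meas.py d5
```

```text
18.2167 [0.5038 0.2553 0.2121] 0.007227362666006102 [-0.0004  0.0008 -0.4753]
r 0.0300 red 0 ang 0.0000 [0.3, 1.695] dark 34340 ang 1.0639 [0.63, 1.38]
r 0.0320 red 0 ang 0.0000 [0.3, 1.695] dark 5322 ang 1.0250 [0.92, 1.005]
r 0.0340 red 0 ang 0.0000 [0.3, 1.695] dark 1605 ang 0.9558 [0.93, 0.985]
r 0.0360 red 73 ang 0.9867 [0.885, 1.04] dark 1368 ang 0.9546 [0.93, 0.98]
r 0.0380 red 2082 ang 0.9740 [0.875, 1.04] dark 1485 ang 0.9522 [0.925, 0.98]
r 0.0400 red 2734 ang 0.9762 [0.88, 1.04] dark 1251 ang 0.9511 [0.925, 0.975]
r 0.0420 red 2604 ang 0.9783 [0.89, 1.035] dark 1161 ang 0.9500 [0.93, 0.97]
r 0.0440 red 2309 ang 0.9733 [0.885, 1.03] dark 1136 ang 0.9504 [0.93, 0.97]
r 0.0460 red 2206 ang 0.9725 [0.885, 1.025] dark 1107 ang 0.9458 [0.925, 0.965]
r 0.0480 red 2272 ang 0.9706 [0.89, 1.02] dark 1048 ang 0.9441 [0.925, 0.965]
r 0.0500 red 2314 ang 0.9688 [0.89, 1.015] dark 688 ang 0.9452 [0.93, 0.965]
r 0.0520 red 4956 ang 0.9529 [0.89, 1.01] dark 0 ang 0.0000 [0.3, 1.695]
r 0.0540 red 4316 ang 0.9498 [0.895, 1.005] dark 0 ang 0.0000 [0.3, 1.695]
```

Pointer centre is at 0.945 rad and the red bar's centre at about 0.953, so the dial is about 0.008 rad too far clockwise. I'll regrip in this parallax-free orientation and trim it back.

```bash
python3 - <<'E'
from h import *
np.set_printoptions(precision=4,suppress=True)
K=np.array([.5524,.2464,.1276]);s=observe();print(s['joints'],*shift(K-.006*n,dialR(.955)))
E
```

```text
[-0.3645  0.256  -0.5786  2.0664  0.889   0.8128 -1.0955] [-0.0001  0.0005  0.1039] [-0.0002  0.0008 -0.0003]
```

Request:
jog_arm(motion=[[[0, 0.0005, 0.025, 0, 0, 0, -0.2], [0, 0.0005, 0.05, 0, 0, 0, -0.2], [0, 0.0005, 0.075, 0, 0, 0, -0.2], [0, 0.0005, 0.092, 0, 0, 0, -0.2], [0, 0.0005, 0.1, 0, 0, 0, -0.2], [0, 0.0005, 0.103, 0, 0, 0, -0.1], [0, 0.0005, 0.103, 0, 0, 0, 0.0], [0, 0.0005, 0.103, 0, 0, 0, 0.2], [0, 0.0005, 0.103, 0, 0, 0, 0.5], [0, 0.0005, 0.103, 0, 0, 0, 0.5]]], force=10)

```text
clock: 19.1
position: [0.5531, 0.2458, 0.1233]
ee_rot: [1.424, 2.228, 0.265]
force: [-8.1, -1.9, -1.6]
width: 0.391
gripper_force: 10.0
```

Request:
jog_arm(motion=[[[0, 0, 0, 0, 0, 0, 0.5], [0, 0, 0, 0, 0, 0, 0.5], [0, 0, 0, 0, 0, -0.003, 0.5], [0, 0, 0, 0, 0, -0.006, 0.5], [0, 0, 0, 0, 0, -0.009, 0.5], [0, 0, 0, 0, 0, -0.009, 0.5], [0, 0, 0, 0, 0, -0.009, 0.5], [0, 0, 0, 0, 0, -0.009, 0.5]]])

```text
clock: 19.77
position: [0.5531, 0.2459, 0.1233]
ee_rot: [1.414, 2.234, 0.263]
force: [-6.1, -2.3, -0.2]
width: 0.386
gripper_force: 10.0
```

```bash
python3 - <<'E'
from h import *
np.set_printoptions(precision=4,suppress=True)
get_image('wrist');s=observe();print(s['clock'],s['position'],s['force'],s['ft_torque'],s['width']*92,s['gripper_force'],shift(s['position'],dialR(.955))[1])
E
```

```text
19.8167 [0.553  0.2458 0.1233] [-6.2533 -1.556  -0.7116] [-0.237   1.8229 -0.4404] 35.750265662584205 9.998321235179901 [-0.0015  0.0005  0.0083]
```

Request:
jog_arm(motion=[[[0, 0, 0, 0, 0, 0, 0.4], [0, 0, 0, 0, 0, 0, 0.1], [0, 0, 0, 0, 0, 0, -0.2], [0, 0, -0.005, 0, 0, 0, -0.2], [0, 0, -0.025, 0, 0, 0, -0.2], [0, 0, -0.055, 0, 0, 0, -0.1], [0, 0, -0.085, 0, 0, 0, 0], [0, 0, -0.102, 0, 0, 0, 0], [0, 0, -0.103, 0, 0, 0, 0], [0, 0, -0.103, 0, 0, 0, 0]]])

```text
clock: 20.65
position: [0.5044, 0.2562, 0.2143]
ee_rot: [1.413, 2.231, 0.268]
force: [0.5, -1.4, -0.9]
width: 0.501
gripper_force: 0.0
```

```bash
python3 meas.py d6
```

```text
20.8 [0.5044 0.2547 0.2117] 0.011370252232164736 [-0.002   0.001  -0.4676]
r 0.0300 red 0 ang 0.0000 [0.3, 1.695] dark 34085 ang 1.0569 [0.625, 1.375]
r 0.0320 red 0 ang 0.0000 [0.3, 1.695] dark 5145 ang 1.0171 [0.92, 1.005]
r 0.0340 red 0 ang 0.0000 [0.3, 1.695] dark 1423 ang 0.9545 [0.93, 0.98]
r 0.0360 red 128 ang 0.9217 [0.865, 1.03] dark 1365 ang 0.9537 [0.93, 0.98]
r 0.0380 red 2184 ang 0.9442 [0.865, 1.035] dark 1364 ang 0.9521 [0.925, 0.98]
r 0.0400 red 2847 ang 0.9519 [0.865, 1.035] dark 1308 ang 0.9498 [0.925, 0.975]
r 0.0420 red 2797 ang 0.9449 [0.87, 1.025] dark 1191 ang 0.9497 [0.925, 0.975]
r 0.0440 red 2638 ang 0.9450 [0.87, 1.02] dark 1131 ang 0.9488 [0.93, 0.97]
r 0.0460 red 2370 ang 0.9465 [0.875, 1.02] dark 1167 ang 0.9483 [0.925, 0.97]
r 0.0480 red 1959 ang 0.9468 [0.875, 1.01] dark 1138 ang 0.9442 [0.925, 0.965]
r 0.0500 red 2289 ang 0.9395 [0.875, 1.005] dark 703 ang 0.9440 [0.925, 0.96]
r 0.0520 red 5063 ang 0.9404 [0.88, 1.0] dark 0 ang 0.0000 [0.3, 1.695]
r 0.0540 red 4425 ang 0.9401 [0.885, 0.995] dark 0 ang 0.0000 [0.3, 1.695]
```

```bash
python3 -c "
from cell import *
s=observe();print(s['clock'],s['force'],s['dq']);print(sign_off())"
```

```text
20.85 [ 0.37510794 -0.52789908  0.56607936] [ 0.00022264  0.00514487  0.00043713 -0.00209378 -0.00366852  0.0011255
  0.00298191]
the job is handed in; nothing more can be done
None
```

The tray is resting in the saddle, released and centred end to end to about 1 mm. The dial is tared with the red mark within about 0.004 rad of the pointer tip, and I handed the job in at 20.9 s with the robot clear. Both are my camera measurements; sign-off returned no verdict.

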